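Fit the flange that matches the tilted stud plate

TASK

One of the three hub flanges on the bench has bolt holes in the same pattern as the four studs on the tilted head. Find that flange, take it by its hub and fit it over the studs until it lies fully home, flat against the round plate, feeling for the studs rather than forcing it, and let go. Leave the other two flanges and the things round about where they are.

Things in the scene. Friction and masses are not known exactly. Their poses are not given: they have to be found in the camera images.
- plate_face (a point): Centre of the front face of the round steel stud plate (108 mm diameter) on a fixed tilted head. The face looks up and toward the robot, 35 degrees from level. This point's z axis is the outward normal of the face, y is level, x points up the slope.
- stud_tips (a point): Point 20 mm out along the normal from the plate's centre, level with the tips of four studs; axes as at plate_face. The studs are 8 mm thick and stand 20 mm out of the face, the last 7 mm tapering to a 3 mm tip, at the corners of a 70 x 44 mm oblong about the plate's centre.
- stand: The fixed head; origin at the centre of the underside of its grey foot (140 x 130 mm, two cheeks). The plate is locked (slips only above 5 N m) but was left turned in the head: the oblong's long side lies along plate_face's x axis only to within 0.3 rad either way. That angle is not given: see it or feel for it.
- flange_oblong_grip (a point): Grip centre of a grey-painted flange lying hub up: a 100 x 100 x 10 mm plate, underside 45 mm below this point, hub 30 x 30 mm square, flats along the plate's edges, top 60 mm above the underside. z out of the hub, x and y along the edges. Four 11 mm through holes at the corners of a 70 x 44 mm oblong, long side along x. About 0.35 kg.
- flange_square_grip (a point): Same point on a flange with the same plate and hub, but four 11 mm holes at the corners of a 58 x 58 mm square.
- flange_three_grip (a point): Same point on a flange with the same plate and hub, but three 11 mm holes evenly spaced on a 76 mm circle.
- oil_bottle: Bystander: small yellow oil bottle with a red spout, 42 x 42 x 105 mm, standing; origin at the centre of its underside.
- jar_c: Bystander: white jar with a pale lid, 40 x 40 x 40 mm; origin at the centre of its underside.
- caliper: Bystander: steel caliper lying flat, 66 x 180 x 13 mm, long side along its y axis; origin at the centre of its underside.
- pin_vice: Bystander: black pin vice lying flat, 17 x 62 x 17 mm; origin at the centre of its underside.
- file_yellow: Bystander: file with a yellow handle lying flat, 19 x 188 x 19 mm; origin at the centre of its underside.
- pliers_black: Bystander: pliers with black handles lying flat, 47 x 120 x 10 mm; origin at the centre of its underside.
There are look-alikes about, which are no part of the job. What is shaped like the part that bears flange_oblong_grip but orange is not meant.

How it is judged (in metres and radians):
At the end, for the whole second after the job is handed in: The flange with the oblong hole pattern sits on the four studs: its underside within 3 mm of the plate's face, square to it within 0.06 rad and centred within 6 mm each way (z of flange_oblong_grip in the frame of plate_face between 0.042 and 0.048 m and x of flange_oblong_grip in the frame of plate_face between -0.006 and 0.006 m and y of flange_oblong_grip in the frame of plate_face between -0.006 and 0.006 m and angle between the z axis of flange_oblong_grip and the z axis of plate_face, either way round below 0.06 rad); the robot touches nothing.
It fails at once if another flange moved by more than 40 mm (distance of any of flange_square_grip, flange_three_grip from where it was at the start of the episode above 0.04 m).
It fails at once if a bystander moved by more than 40 mm (distance of any of oil_bottle, jar_c, caliper, pin_vice, file_yellow, pliers_black from where it was at the start of the episode above 0.04 m).
It fails at once if the head is pressed or struck with over 80 N (contact force between stand and anything else above 80 N).
It also fails if it takes over 54 s, if anything falls off the work surface, if the arm or the gripper's body presses on something with over 40 N, if the wrist force passes 120 N, or if a joint passes its speed limit or range.

ROBOT

A 6-joint arm with a two-finger parallel gripper is mounted at the origin on a cart in front of the work surface, level with it; the furniture and walls round the work are solid. World frame = base frame: x ahead of the robot, y to its left, z up, the work surface at z = 0. Lengths are in m, angles in degrees, forces in N, time in s.
With the tool pointing down it reaches from about 0.35 to 0.875 m from the base axis. Payload 4.2 kg.
Tool frame: the origin (TCP) lies on the centre line of the jaws, within the pads' length; the fingertips stand 25 mm ahead of it and the grasp point (between the pads) lies 6 mm ahead of it; z points along the fingers, y is the line along which they close (so a half turn about z gives the same grasp; the last joint's range is limited). The gripper opens to 87 mm and grips with 3 to 60 N. Pads are 19 mm wide; open, the fingers measure 117 mm over their backs; the gripper's body (75 mm by 190 mm) begins 51 mm behind the grasp point.
Start: joints at [83.629, 22.042, 0.453, 0, -68.411, -14.817], TCP at [0.226, 0.583, 0.209] pointing down, gripper open.
Joint ranges: [-179.83, 179.83], [-69.29, 118.12], [-61.27, 80.66], [-181.25, 117.63], [-171.15, -9.14], [-177.46, 177.46]. Speed limits (degrees/s): [159.86, 159.86, 180, 180, 180, 180].

INTERFACE

Orientations are given as a 3x3 rotation matrix whose columns are the frame's x, y, z axes.
In Python, from station import r gives the robot as it stands.
- The arm moves only by the tool move_arm, never from a script. Its argument "series" is a list of rows, each an object with "grip": the opening, from 0 (shut) to 1 (fully open); "xyz": the shift along the tool's x, y, z in mm, a list of three; "angular": the turn, a rotation vector about the tool's x, y, z in rad, a list of three. A call has 1 to 10 rows; each row is the pose to reach, as a shift and turn from the pose commanded when the call began, along the tool's axes at that moment; what a row does not reach only later rows make up. A row lasts 1/10 s, in which the tool goes at most 50 mm and 8.59 degrees, less where a joint would pass 70% of its speed; a pose out of reach is approached as far as the arm can. A call with a gripper value outside its range is refused whole. The fingers move at their own pace and stop on an object; the grip force is fixed at half the most. Time passes only in rows, so rows that repeat a pose let the fingers close. It gives the time, the measured TCP pose, the force, the opening and the grip force at its end, in the units of the state.
- r.sense(): the state, without advancing time (a new reading comes with each control period).
- r.capture(name): name is "side" or "top" or "wrist"; returns a dict with "img" (384x512x3 uint8, red, green, blue), "camera_matrix" (3x3 intrinsics, pixels), "rvec" (rotation vector, rad) and "tvec" (3), from world to camera coordinates, as OpenCV has them; the wrist camera has in their place "hand_eye" (4x4, takes a point from camera to tool coordinates, whose origin is the TCP and whose axes are the flange's). Camera axes: x right, y down, z forward; pixel columns grow to the right and rows downward; lengths in m; the calibration is good to about 2 mm. A picture is of the moment at which its call begins: read the wrist's pose just before it. There is no depth.
- r.finish_job(): hands the job in; it is judged then, once.
The state is a dict: "time_s": time; "joints": joint angles; "joint_velocities": joint speeds; "effort": joint torques, N m; "tcp_pos": TCP position; "ee_rot": TCP orientation; "wrist_force": force on the tool from outside, world axes, zero at the start; "moment": the same for the moment, N m; "gripper_width": opening from 0.0 (shut) to 1.0 (fully open); "gripper_force": force on a finger pad.
Only numpy, scipy, OpenCV 4.12 (cv2) and the standard library are available. Lean on these libraries where they do the work, as an engineer would, in place of code of your own. Each camera call takes 0.05 s, during which the arm holds its last target. There are 200 camera calls.

## Working session

There is one attempt and no reset: what is moved stays moved. The work goes in short steps, Python scripts to look and compute and a tool call to move; the robot and the scene stay as the last step left them, time stands still between calls to the robot, and variables do not carry over. Pictures are saved under pics/ and viewed, at most 10 in all, crops included, and the job is handed in when it is done.

Besides the shell and the picture viewer there is one more tool, called after ">>>" by a JSON object that holds its "api" and its "payload". move_arm: Moves the arm, as the interface text tells. Its arguments: {"type":"object","properties":{"series":{"type":"array"}},"required":["series"]}

```bash
mkdir -p pics; ls
cat > h.py <<'E'
import numpy as np, cv2
from station import r
def cap(n,f):
    s=r.sense(); d=r.capture(n); cv2.imwrite(f'pics/{f}.png',d['img'][:,:,::-1])
    K=np.array(d['camera_matrix'],float)
    if 'rvec' in d:
        R=cv2.Rodrigues(np.array(d['rvec'],float))[0]; t=np.array(d['tvec'],float).ravel()
    else:
        T=np.eye(4);T[:3,:3]=s['ee_rot'];T[:3,3]=s['tcp_pos'];W=np.linalg.inv(T@np.array(d['hand_eye']));R=W[:3,:3];t=W[:3,3]
    np.savez(f'pics/{f}.npz',K=K,R=R,t=t,img=d['img']); return d['img'],K,R,t
def load(f):
    d=np.load(f'pics/{f}.npz'); return d['img'],d['K'],d['R'],d['t']
def ray(c,u):
    _,K,R,t=c; o=-R.T@t; d=R.T@np.linalg.inv(K)@np.array([u[0],u[1],1.]); return o,d/np.linalg.norm(d)
def onz(c,u,z):
    o,d=ray(c,u); return o+d*(z-o[2])/d[2]
def proj(c,P):
    _,K,R,t=c; p=(np.atleast_2d(P)@R.T+t)@K.T; return p[:,:2]/p[:,2:]
def tri(*cu):
    A=np.zeros((3,3));b=np.zeros(3)
    for c,u in cu:
        o,d=ray(c,u);M=np.eye(3)-np.outer(d,d);A+=M;b+=M@o
    return np.linalg.solve(A,b)
E
python3 - <<'E'
from h import *
a=[cap(n,n+'0')[0] for n in('side','top')]
cv2.imwrite('pics/a.png',cv2.resize(np.hstack(a),(800,300))[:,:,::-1])
cv2.imwrite('pics/top_b.png',cv2.resize(a[1],(800,600),interpolation=3)[:,:,::-1])
cv2.imwrite('pics/side_b.png',cv2.resize(a[0],(800,600),interpolation=3)[:,:,::-1])
print(r.sense())
E
```

```text
pics
{'time_s': 0.1, 'joints': array([ 8.36286200e+01,  2.20854597e+01,  3.86877648e-01, -2.63959618e-02,
       -6.84117287e+01, -1.48172451e+01]), 'joint_velocities': array([ 0.07207555, -0.07777054,  0.19522321,  0.12800773,  0.0422277 ,
       -0.04607482]), 'effort': array([-8.67133463e-05, -3.91687346e+01,  1.87936360e+01,  4.23185259e+00,
        1.34744402e-02, -7.56224472e-05]), 'tcp_pos': array([0.22566724, 0.58221901, 0.20847068]), 'ee_rot': array([[ 9.32334173e-01, -3.61597264e-01, -6.39383199e-04],
       [-3.61597821e-01, -9.32332309e-01, -1.86581891e-03],
       [ 7.85573973e-05,  1.97076630e-03, -9.99998055e-01]]), 'wrist_force': array([ 0.40418036, -0.54889586,  0.42654844]), 'moment': array([ 0.03549505, -0.04664762,  0.0454361 ]), 'gripper_force': 0.0, 'gripper_width': 0.9984980461106303}
```

View pics/top_b.png

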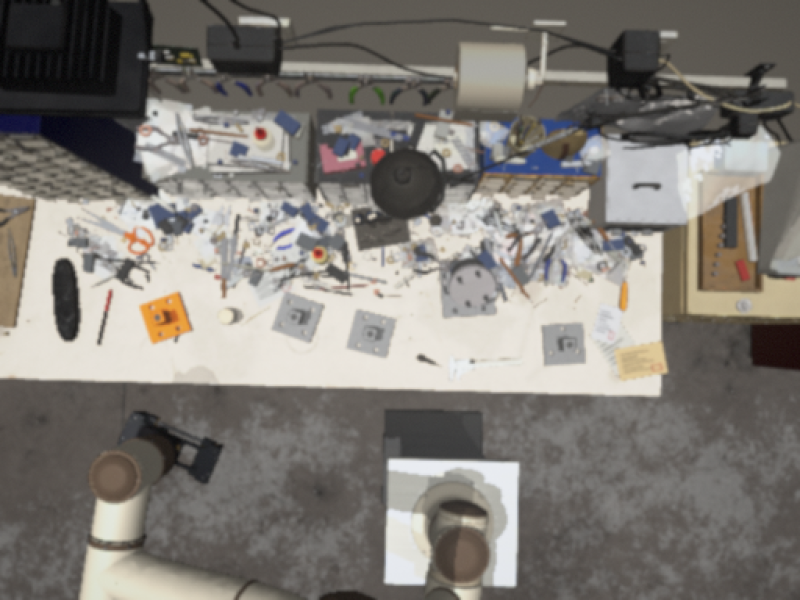

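View pics/side_b.png

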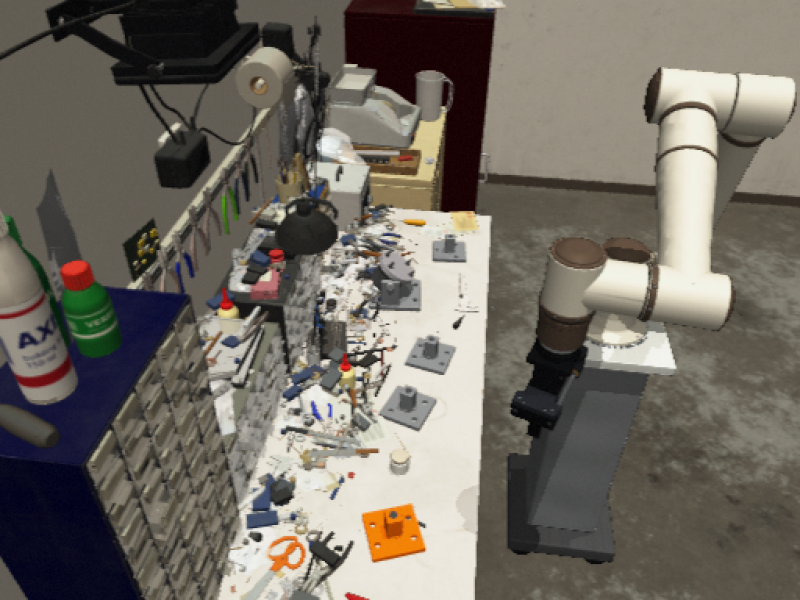

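The top view shows grey flanges at (298,317), (372,333) and (564,344), an orange look-alike at (165,317), and the head at (470,290), all in 800x600 pixels. Next I'll enlarge the three flanges and the head.

Run:
```python
from h import *
c=load('top0');img=c[0]
def cr(img,u,v,w=22,h=22): 
    x=u*.64;y=v*.64
    return cv2.resize(img[int(y-h):int(y+h),int(x-w):int(x+w)],(400,300) if 0 else (300,300),interpolation=2)
s=load('side0')[0]
o=np.vstack([np.hstack([cr(img,298,317),cr(img,372,333)]),np.hstack([cr(img,564,344),cr(img,470,285,26,26)])])
cv2.imwrite('pics/crop1.png',o[:,:,::-1])
for u in [(298,317),(372,333),(564,344),(470,290)]: print(onz(c,np.array(u)*.64,.01))
print(c[1],-c[2].T@c[3])
```

```text
[0.48590639 0.39173775 0.01      ]
[0.45223365 0.21001471 0.01      ]
[ 0.43916927 -0.26049286  0.01      ]
[ 0.56458141 -0.02688575  0.01      ]
[[420.65381273   0.         256.57335207]
 [  0.         420.65381273 189.42997233]
 [  0.           0.           1.        ]] [0.47050082 0.15892005 1.61807536]
```

View pics/crop1.png

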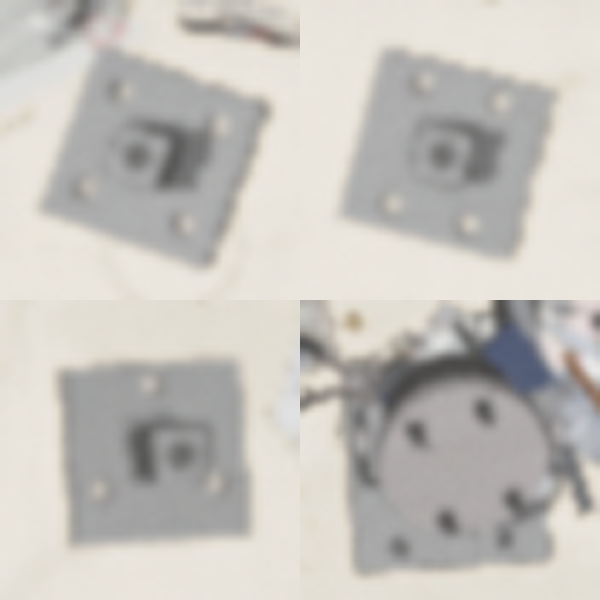

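In the crop, flange 2 at (372,333) has a long/short hole ratio of about 128/81 ≈ 1.6, so it is the grey oblong one. (298,317) has square holes, (564,344) has three holes, and (165,317) is orange. I'll compute the poses for flange 2 and the head.

Run:
```python
from h import *
c=load('top0')
def f(p,u,v,w,ox,oy): return np.array([int(u*.64-w)+(p[0]-ox)*2*w/300-.5,int(v*.64-w)+(p[1]-oy)*2*w/300-.5])
H=[onz(c,f(p,372,333,22,300,0),.005) for p in[(424,80),(503,103),(392,205),(470,223)]]
print(np.round(H,4),np.mean(H,0)); 
for a,b in((0,2),(1,3),(0,1),(2,3)): d=H[a]-H[b];print(np.linalg.norm(d),np.degrees(np.arctan2(d[1],d[0])))
print('hubtop',onz(c,f((440,156),372,333,22,300,0),.06))
S=[onz(c,f(p,470,285,26,300,300),.1) for p in[(415,432),(484,410),(447,521),(513,500)]];print(np.round(S,3))
d=r.capture('wrist');print(d['hand_eye'],d['camera_matrix'])
```

```text
[[0.4933 0.2283 0.005 ]
 [0.4817 0.1835 0.005 ]
 [0.4227 0.244  0.005 ]
 [0.414  0.2    0.005 ]] [0.4529299  0.21395138 0.005     ]
0.07228357242634348 -12.529935971029278
0.06971809027709712 -13.625556316014288
0.046234716275154644 75.4764904599958
0.044884130488770706 78.70819006630072
hubtop [0.45162025 0.21595422 0.06      ]
[[ 0.585  0.011  0.1  ]
 [ 0.6   -0.032  0.1  ]
 [ 0.529 -0.011  0.1  ]
 [ 0.544 -0.052  0.1  ]]
[[-4.54219124e-04 -9.65265025e-01 -2.61272320e-01  7.04545729e-02]
 [ 9.99999700e-01 -2.74552903e-04 -7.24158889e-04 -1.95736061e-05]
 [ 6.27272174e-04 -2.61272571e-01  9.65264860e-01 -1.74847290e-01]
 [ 0.00000000e+00  0.00000000e+00  0.00000000e+00  1.00000000e+00]] [[278.3206669    0.         256.06606709]
 [  0.         278.3206669  185.43893377]
 [  0.           0.           1.        ]]
```

>>> {"api": "move_arm", "payload": {"series": [{"grip":1,"xyz":[343,260,3],"angular":[0,0,-0.141]},{"grip":1,"xyz":[343,260,3],"angular":[0,0,-0.141]},{"grip":1,"xyz":[343,260,3],"angular":[0,0,-0.141]},{"grip":1,"xyz":[343,260,3],"angular":[0,0,-0.141]},{"grip":1,"xyz":[343,260,3],"angular":[0,0,-0.141]},{"grip":1,"xyz":[343,260,3],"angular":[0,0,-0.141]},{"grip":1,"xyz":[343,260,3],"angular":[0,0,-0.141]},{"grip":1,"xyz":[343,260,3],"angular":[0,0,-0.141]},{"grip":1,"xyz":[343,260,3],"angular":[0,0,-0.141]},{"grip":1,"xyz":[343,260,3],"angular":[0,0,-0.141]}]}}

```text
time_s: 1.15
tcp_pos: [0.4527, 0.2133, 0.2061]
ee_rot: [[0.973, -0.232, -0.001], [-0.232, -0.973, -0.001], [-0.001, 0.001, -1.0]]
wrist_force: [-0.7, -0.3, -0.7]
gripper_width: 1.002
gripper_force: 0.0
```

Run:
```python
from h import *
c=cap('wrist','w1')
cv2.imwrite('pics/w1b.png',cv2.resize(c[0],(800,600),interpolation=2)[:,:,::-1])
s=r.sense();print(s['time_s'],s['tcp_pos'],s['ee_rot'],s['joints'])
```

```text
1.2 [0.45216765 0.21471543 0.20617982] [[ 9.73098838e-01 -2.30387372e-01 -5.56732091e-04]
 [-2.30387536e-01 -9.73098927e-01 -2.49284214e-04]
 [-4.84323465e-04  3.70842314e-04 -9.99999814e-01]] [ 4.40102647e+01  1.00462115e+01 -1.68883293e+01 -1.33329278e-02
 -6.30983253e+01  3.26758863e+01]
```

View pics/w1b.png

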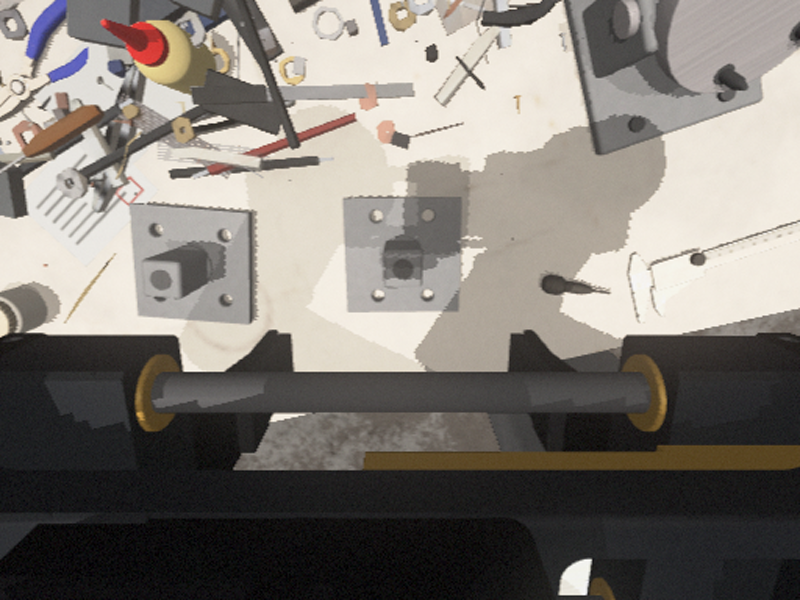

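The oblong flange is confirmed: its holes are at (377,215), (428,215), (378,295) and (428,295), and its hub at (403,268). The square one is at (195,265), and the head is top right. I'll refine the flange position.

Run:
```python
from h import *
c=load('w1');g=lambda p:np.array(p)/1.5625-.3
H=[onz(c,g(p),.008) for p in[(377,215),(428,215),(378,294.5),(428,294.5)]]
print(np.round(H,4),np.mean(H,0))
d=(H[0]+H[1]-H[2]-H[3]);print(np.degrees(np.arctan2(d[1],d[0])))
print(onz(c,g((403,268)),.06))
```

```text
[[0.492  0.2247 0.008 ]
 [0.4819 0.1826 0.008 ]
 [0.4238 0.2411 0.008 ]
 [0.4135 0.1978 0.008 ]] [0.45279305 0.21153682 0.008     ]
-12.998117627436562
[0.45316669 0.21153525 0.06      ]
```

>>> {"api": "move_arm", "payload": {"series": [{"grip":1,"xyz":[1.5,2.7,50],"angular":[0,0,0]},{"grip":1,"xyz":[1.5,2.7,100],"angular":[0,0,0]},{"grip":1,"xyz":[1.5,2.7,135],"angular":[0,0,0]},{"grip":1,"xyz":[1.5,2.7,155],"angular":[0,0,0]},{"grip":1,"xyz":[1.5,2.7,155],"angular":[0,0,0]},{"grip":0,"xyz":[1.5,2.7,155],"angular":[0,0,0]},{"grip":0,"xyz":[1.5,2.7,155],"angular":[0,0,0]},{"grip":0,"xyz":[1.5,2.7,155],"angular":[0,0,0]},{"grip":0,"xyz":[1.5,2.7,155],"angular":[0,0,0]},{"grip":0,"xyz":[1.5,2.7,155],"angular":[0,0,0]}]}}

```text
time_s: 2.2
tcp_pos: [0.4528, 0.2136, 0.0522]
ee_rot: [[0.974, -0.227, 0.001], [-0.227, -0.974, 0.001], [0.001, -0.001, -1.0]]
wrist_force: [0.4, 0.5, 0.2]
gripper_width: 0.632
gripper_force: 0.0
```

>>> {"api": "move_arm", "payload": {"series": [{"grip":0,"xyz":[0,0,0],"angular":[0,0,0]},{"grip":0,"xyz":[0,0,0],"angular":[0,0,0]},{"grip":0,"xyz":[0,0,0],"angular":[0,0,0]},{"grip":0,"xyz":[0,0,0],"angular":[0,0,0]},{"grip":0,"xyz":[0,0,0],"angular":[0,0,0]},{"grip":0,"xyz":[0,0,0],"angular":[0,0,0]},{"grip":0,"xyz":[0,0,0],"angular":[0,0,0]},{"grip":0,"xyz":[0,0,-50],"angular":[0,0,0]},{"grip":0,"xyz":[0,0,-100],"angular":[0,0,0]},{"grip":0,"xyz":[0,0,-150],"angular":[0,0,0]}]}}

```text
time_s: 3.2
tcp_pos: [0.4522, 0.2131, 0.2031]
ee_rot: [[0.974, -0.227, -0.001], [-0.227, -0.974, -0.001], [-0.0, 0.001, -1.0]]
wrist_force: [1.1, 0.9, 0.1]
gripper_width: 0.004
gripper_force: 0.0
```

Run:
```python
from h import *
s=r.sense();print({k:np.round(s[k],4) for k in s if k in('tcp_pos','joints','wrist_force','moment','gripper_width','gripper_force','ee_rot')})
c=load('top0');s0=load('side0')
ims=[]
for u,v,cc,w in((470,285,c,26),(397,275,s0,32)):
    x,y=int(u*.64),int(v*.64);ims.append(cv2.resize(cc[0][y-w:y+w,x-w:x+w],(400,400),interpolation=2));print(x-w,y-w)
cv2.imwrite('pics/head.png',np.hstack(ims)[:,:,::-1])
```

```text
{'joints': array([ 4.38738e+01,  1.01348e+01, -1.72510e+01,  5.70000e-03,
       -6.26622e+01,  3.30220e+01]), 'tcp_pos': array([0.4522, 0.2131, 0.2031]), 'ee_rot': array([[ 9.740e-01, -2.267e-01, -5.000e-04],
       [-2.267e-01, -9.740e-01, -6.000e-04],
       [-4.000e-04,  8.000e-04, -1.000e+00]]), 'wrist_force': array([1.0807, 0.929 , 0.1133]), 'moment': array([ 0.1297, -0.1294,  0.0273]), 'gripper_force': np.float64(0.0), 'gripper_width': np.float64(0.0043)}
274 156
222 144
```

View pics/head.png

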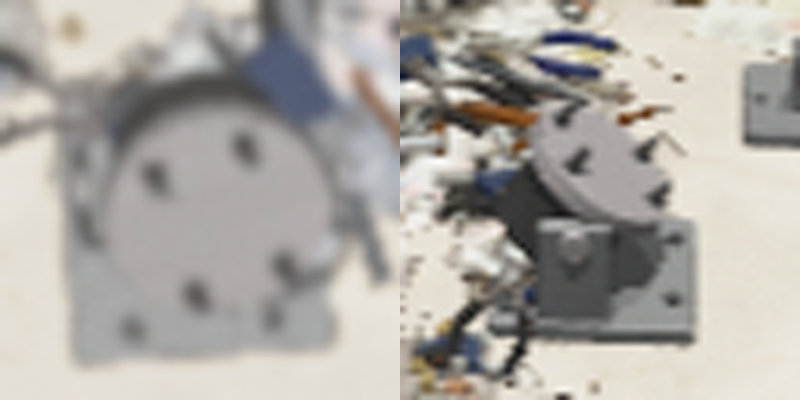

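The gripper shut on nothing, so I'll look with the wrist camera.

Run:
```python
from h import *
c=cap('wrist','w2')
cv2.imwrite('pics/w2b.png',cv2.resize(c[0],(800,600),interpolation=2)[:,:,::-1])
```

```text
(no output)
```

View pics/w2b.png

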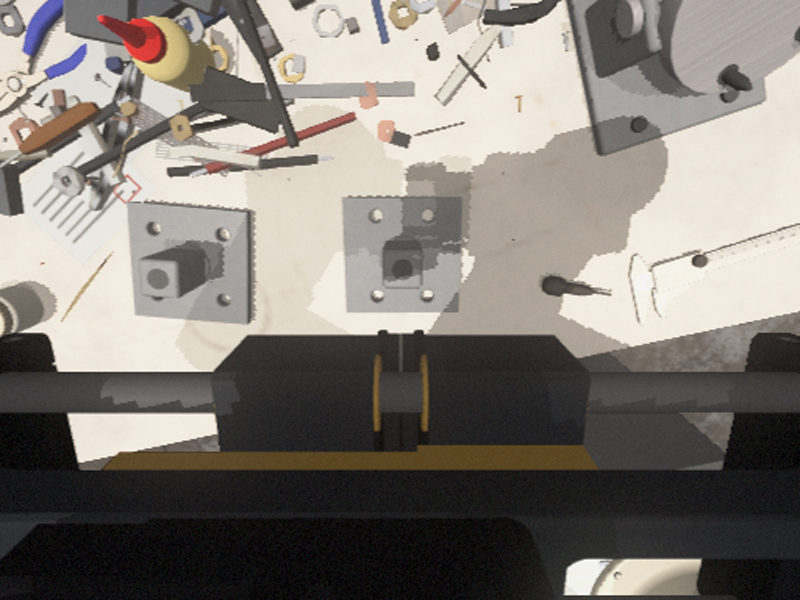

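Run:
```python
from h import *
c=load('w2');s=r.sense();T=s['tcp_pos'];R=s['ee_rot']
for z in(-.02,0,.025,.09,.145): print(z,proj(c,T+R[:,2]*z)[0]*1.5625)
print(c[2],-c[2].T@c[3], s['joints'])
t=cap('top','t2');si=cap('side','s2')
print(proj(t,T),proj(si,T))
o=np.hstack([cv2.resize(q[0][int(y)-50:int(y)+50,int(x)-50:int(x)+50],(400,400),interpolation=2) for q in(t,si) for x,y in [proj(q,T+R[:,2]*.0)[0]]])
cv2.imwrite('pics/o2.png',o[:,:,::-1])
```

```text
-0.02 [391.21200697 362.41376584]
0 [391.59464862 341.01206108]
0.025 [391.96985578 320.02617859]
0.09 [392.62469813 283.39989328]
0.145 [392.97655452 263.72005312]
[[-2.27121882e-01 -9.73866336e-01  9.92308036e-05]
 [-9.39959148e-01  2.19240811e-01  2.61553565e-01]
 [-2.54739967e-01  5.93112650e-02 -9.65188957e-01]] [0.52098247 0.19733996 0.37793866] [ 43.86663079   9.64981983 -16.50254609   0.29452408 -62.87233849
  33.02032198]
[[234.45020167 212.22221034]] [[276.41946237 185.29885847]]
```

View pics/o2.png

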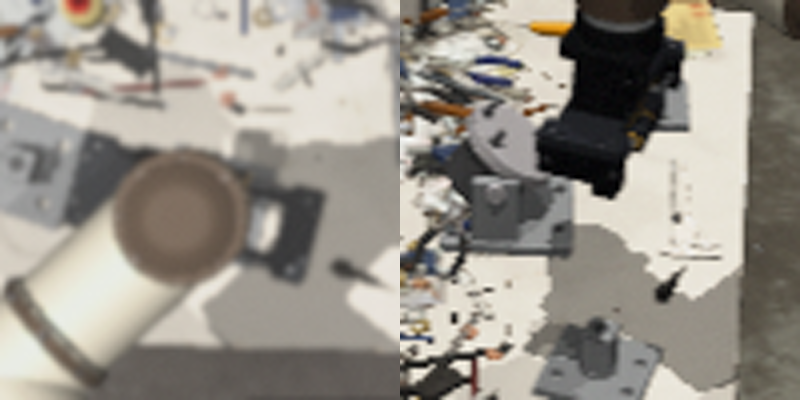

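Run:
```python
from h import *
c=load('w2');si=load('s2');s=r.sense();T=s['tcp_pos'];R=s['ee_rot']
p=tri((c,np.array((401,333))/1.5625-.3),(si,(278.9,182.8)));print('tip',p,'tool',R.T@(p-T))
print([proj(si,q)[0] for q in (T,T+R[:,2]*.025,T-R[:,2]*.025)])
# open-gripper view: inner tip corners
c=load('w1')
for z in(-.02,0,.025):
  print(z,[(proj(c,np.array([.45217,.21472,.20618])+R@np.array([x,y,z]))[0]*1.5625).round() for y in(-.0435,.0435) for x in(-.0095,.0095)])
y,x=int(182.8),279
w=26;cv2.imwrite('pics/o3.png',np.hstack([cv2.resize(si[0][y-w:y+w,x-w:x+w],(400,400),interpolation=2),cv2.resize(load('w2')[0][200:300,206:306],(400,400),interpolation=2)])[:,:,::-1])
```

```text
tip [0.45503321 0.20948081 0.21699632] tool [ 0.00196738  0.00498402 -0.01159741]
[array([277.13078644, 186.87971451]), array([276.72446341, 192.42862204]), array([277.54534988, 181.21827266])]
-0.02 [array([287., 387.]), array([283., 341.]), array([509., 385.]), array([512., 340.])]
0 [array([298., 365.]), array([295., 324.]), array([497., 363.]), array([500., 322.])]
0.025 [array([309., 343.]), array([307., 306.]), array([486., 341.]), array([488., 304.])]
```

View pics/o3.png

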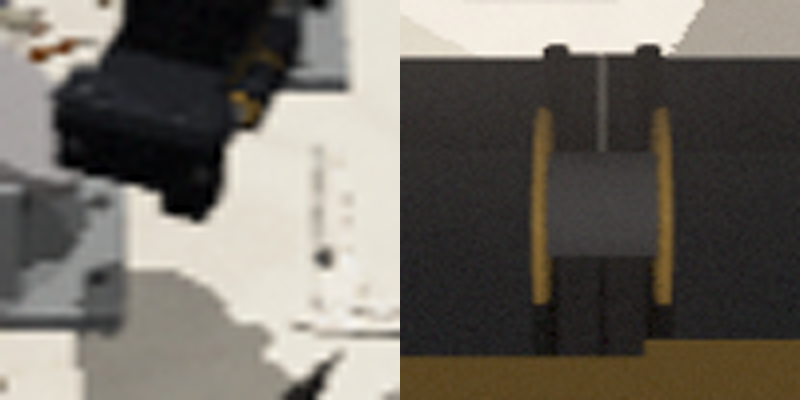

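The pictures show the fingertips about 12 mm behind the reported TCP, not 25 mm ahead of it. The jaws therefore closed just above the hub. I'll go about 37 mm lower, feeling for contact on the way.

>>> {"api": "move_arm", "payload": {"series": [{"grip":1,"xyz":[0,0,0],"angular":[0,0,0]},{"grip":1,"xyz":[0,0,0],"angular":[0,0,0]},{"grip":1,"xyz":[0,0,0],"angular":[0,0,0]},{"grip":1,"xyz":[0,0,0],"angular":[0,0,0]},{"grip":1,"xyz":[0,0,20],"angular":[0,0,0]},{"grip":1,"xyz":[0,0,50],"angular":[0,0,0]},{"grip":1,"xyz":[0,0,80],"angular":[0,0,0]},{"grip":1,"xyz":[0,0,110],"angular":[0,0,0]},{"grip":1,"xyz":[0,0,140],"angular":[0,0,0]},{"grip":1,"xyz":[0,0,162],"angular":[0,0,0]}]}}

```text
time_s: 4.35
tcp_pos: [0.4517, 0.2126, 0.0372]
ee_rot: [[0.974, -0.227, -0.002], [-0.227, -0.974, -0.002], [-0.002, 0.003, -1.0]]
wrist_force: [-1.1, -0.3, 0.0]
gripper_width: 0.834
gripper_force: 0.0
```

>>> {"api": "move_arm", "payload": {"series": [{"grip":1,"xyz":[0,0,3],"angular":[0,0,0]},{"grip":1,"xyz":[0,0,5],"angular":[0,0,0]},{"grip":1,"xyz":[0,0,5],"angular":[0,0,0]}]}}

```text
time_s: 4.65
tcp_pos: [0.4532, 0.2139, 0.0352]
ee_rot: [[0.974, -0.227, 0.001], [-0.227, -0.974, 0.001], [0.001, -0.001, -1.0]]
wrist_force: [0.8, -0.1, 0.2]
gripper_width: 0.985
gripper_force: 0.0
```

>>> {"api": "move_arm", "payload": {"series": [{"grip":1,"xyz":[0,0,4],"angular":[0,0,0]},{"grip":1,"xyz":[0,0,8],"angular":[0,0,0]},{"grip":1,"xyz":[0,0,10],"angular":[0,0,0]}]}}

```text
time_s: 4.95
tcp_pos: [0.4526, 0.2134, 0.0245]
ee_rot: [[0.974, -0.227, 0.0], [-0.227, -0.974, 0.0], [0.0, -0.0, -1.0]]
wrist_force: [-0.0, -0.8, -0.8]
gripper_width: 1.0
gripper_force: 0.0
```

>>> {"api": "move_arm", "payload": {"series": [{"grip":1,"xyz":[0,0,5],"angular":[0,0,0]},{"grip":1,"xyz":[0,0,9],"angular":[0,0,0]},{"grip":1,"xyz":[0,0,9],"angular":[0,0,0]}]}}

```text
time_s: 5.25
tcp_pos: [0.4521, 0.213, 0.0148]
ee_rot: [[0.974, -0.227, -0.001], [-0.227, -0.974, -0.001], [-0.001, 0.001, -1.0]]
wrist_force: [-0.3, 0.8, -0.6]
gripper_width: 1.002
gripper_force: 0.0
```

>>> {"api": "move_arm", "payload": {"series": [{"grip":0,"xyz":[0,0,0],"angular":[0,0,0]},{"grip":0,"xyz":[0,0,0],"angular":[0,0,0]},{"grip":0,"xyz":[0,0,0],"angular":[0,0,0]},{"grip":0,"xyz":[0,0,0],"angular":[0,0,0]},{"grip":0,"xyz":[0,0,0],"angular":[0,0,0]},{"grip":0,"xyz":[0,0,0],"angular":[0,0,0]},{"grip":0,"xyz":[0,0,0],"angular":[0,0,0]},{"grip":0,"xyz":[0,0,0],"angular":[0,0,0]},{"grip":0,"xyz":[0,0,0],"angular":[0,0,0]},{"grip":0,"xyz":[0,0,0],"angular":[0,0,0]}]}}

```text
time_s: 6.25
tcp_pos: [0.4521, 0.2127, 0.0154]
ee_rot: [[0.974, -0.227, -0.001], [-0.227, -0.974, -0.001], [-0.001, 0.001, -1.0]]
wrist_force: [-1.0, -2.4, 2.3]
gripper_width: 0.342
gripper_force: 30.0
```

>>> {"api": "move_arm", "payload": {"series": [{"grip":0,"xyz":[0,0,0],"angular":[0,0,0]},{"grip":0,"xyz":[0,0,0],"angular":[0,0,0]},{"grip":0,"xyz":[0,0,0],"angular":[0,0,0]}]}}

```text
time_s: 6.55
tcp_pos: [0.4521, 0.2127, 0.0154]
ee_rot: [[0.974, -0.227, -0.001], [-0.227, -0.974, -0.001], [-0.001, 0.001, -1.0]]
wrist_force: [-0.8, -3.7, 2.5]
gripper_width: 0.338
gripper_force: 30.0
```

Gripped: the opening is 0.338, which fits the hub. Next I'll fit the head pose from the marks I read in the enlarged crop. Stud mid-marks in the top view are (156,178), (246,152), (195,297) and (286,267). In the side view they are (166,114), (178,160), (249,152) and (258,196).

```bash
cat > fit.py <<'E'
from h import *
from scipy.optimize import least_squares
def frame(p):  # p: centre xyz, yaw, tilt
    yaw,t=p[3],p[4]; c,s=np.cos(yaw),np.sin(yaw)
    n=np.array([-np.sin(t)*c,-np.sin(t)*s,np.cos(t)]); x=np.array([np.cos(t)*c,np.cos(t)*s,np.sin(t)])
    return np.c_[x,np.cross(n,x),n]
def studs(p,h):
    F=frame(p);a=p[5];c,s=np.cos(a),np.sin(a)
    Q=np.array([(35,22),(35,-22),(-35,22),(-35,-22)])/1000@np.array([[c,s],[-s,c]])
    return p[:3]+np.c_[Q,np.full(4,h)]@F.T
def fit(obs,p0,prior=True):
    # obs: (cam, height, list of 4 px or None, sigma px)
    def res(p):
        e=[]
        for c,h,px,sg in obs:
            q=proj(c,studs(p,h))
            e+=[(q[i]-px[i])/sg for i in range(4) if px[i] is not None]
        return np.r_[np.ravel(e),(p[4]-np.radians(35))/np.radians(.5)]
    return least_squares(res,p0,loss='soft_l1')
E
python3 - <<'E'
from fit import *
t=load('top0');s=load('side0')
T=[np.array(q)*52/400+(274-.5,156-.5) for q in[(156,178),(246,152),(195,297),(286,267)]]
S0=[np.array(q)*64/400+(222-.5,144-.5) for q in[(166,114),(178,160),(249,152),(258,196)]]
import itertools
for order in ([0,1,2,3],[1,0,3,2],[0,2,1,3]):
  S=[S0[i] for i in order]
  f=fit([(t,.01,T,.7),(s,.01,S,.7)],[.56,-.02,.1,0,np.radians(35),0])
  print(order,f.cost,f.x.round(4),np.degrees(f.x[3:]).round(1));
E
```

```text
[0, 1, 2, 3] 38.453540946185605 [ 0.5605 -0.0146  0.1053  1.7378  0.6112 -1.463 ] [ 99.6  35.  -83.8]
[1, 0, 3, 2] 0.7888081408429484 [ 0.5672 -0.0192  0.1062  0.1106  0.6121  0.2584] [ 6.3 35.1 14.8]
[0, 2, 1, 3] 68.248637736721 [ 0.5618 -0.0142  0.1056  1.489   0.6113 -1.2137] [ 85.3  35.  -69.5]
```

>>> {"api": "move_arm", "payload": {"series": [{"grip":0,"xyz":[0,0,-30],"angular":[0,0,0]},{"grip":0,"xyz":[0,0,-70],"angular":[0,0,0]},{"grip":0,"xyz":[0,0,-120],"angular":[0,0,0]},{"grip":0,"xyz":[0,0,-170],"angular":[0,0,0]},{"grip":0,"xyz":[0,0,-210],"angular":[0,0,0]},{"grip":0,"xyz":[0,0,-210],"angular":[0,0,0]}]}}

```text
time_s: 7.15
tcp_pos: [0.456, 0.2165, 0.2316]
ee_rot: [[0.974, -0.226, 0.012], [-0.226, -0.974, 0.01], [0.01, -0.013, -1.0]]
wrist_force: [0.3, -0.1, -3.6]
gripper_width: 0.343
gripper_force: 30.0
```

```bash
cat > plan.py <<'E'
from fit import *
from scipy.spatial.transform import Rotation as Ro
def toolR(p):
    F=frame(p);a=p[5];x=F@[np.cos(a),np.sin(a),0];z=-F[:,2];return np.c_[x,np.cross(z,x),z]
def rel(p,off,U=(.001,.001,.0154),verbose=True):
    # tool pose so that flange underside point U (tool coords) is at plate centre + R@off ; print relative move
    s=r.sense();R0=np.array(s['ee_rot']);T0=np.array(s['tcp_pos']);R=toolR(p)
    T=p[:3]+R@np.array(off)-R@np.array(U)
    print('t',s['time_s'],'tgt',T.round(4),'xyz mm',(R0.T@(T-T0)*1000).round(1),'rv',Ro.from_matrix(R0.T@R).as_rotvec().round(4))
E
python3 - <<'E'
from plan import *
p=np.array([ 0.5672,-0.0192,0.1062,0.1106,0.6121,0.2584])
rel(p,(-.11,0,-.11)); print(toolR(p)); print(r.sense()['joints'])
E
```

```text
t 7.15 tgt [ 0.4111 -0.0641  0.147 ] xyz mm [ 18.8 284.5  81.2] rv [ 0.0158  0.6076 -0.5812]
[[ 0.75823183  0.31457245  0.57107676]
 [ 0.34130896 -0.93780921  0.06341989]
 [ 0.55551119  0.14682663 -0.81844319]]
[ 43.900721     8.8166863  -14.64079849   0.07671902 -65.63963301
  33.02214265]
```

>>> {"api": "move_arm", "payload": {"series": [{"grip":0,"xyz":[5,45,0],"angular":[0.003,0.1,-0.1]},{"grip":0,"xyz":[8,90,10],"angular":[0.005,0.2,-0.19]},{"grip":0,"xyz":[11,135,20],"angular":[0.008,0.3,-0.29]},{"grip":0,"xyz":[13,180,40],"angular":[0.01,0.4,-0.38]},{"grip":0,"xyz":[15,225,55],"angular":[0.013,0.5,-0.48]},{"grip":0,"xyz":[19,265,70],"angular":[0.016,0.608,-0.581]},{"grip":0,"xyz":[19,284,81],"angular":[0.016,0.608,-0.581]},{"grip":0,"xyz":[19,284,81],"angular":[0.016,0.608,-0.581]},{"grip":0,"xyz":[19,284,81],"angular":[0.016,0.608,-0.581]},{"grip":0,"xyz":[19,284,81],"angular":[0.016,0.608,-0.581]}]}}

```text
time_s: 8.15
tcp_pos: [0.4012, -0.0752, 0.1654]
ee_rot: [[0.777, 0.327, 0.538], [0.346, -0.936, 0.07], [0.526, 0.132, -0.84]]
wrist_force: [0.2, 0.3, -3.6]
gripper_width: 0.337
gripper_force: 29.9
```

Run:
```python
from plan import *
c=cap('wrist','w3')
cv2.imwrite('pics/w3b.png',cv2.resize(c[0],(800,600),interpolation=2)[:,:,::-1])
p=np.array([ 0.5672,-0.0192,0.1062,0.1106,0.6121,0.2584])
rel(p,(-.11,0,-.11)); print(r.sense()['joints']); print(proj(c,studs(p,.02))*1.5625)
```

```text
t 8.2 tgt [ 0.4111 -0.0641  0.147 ] xyz mm [ 1.7 -9.3 21.4] rv [-0.0197  0.0347  0.0039]
[ 13.62465548 -12.51418167 -61.27168377  21.64026152  -9.16749059
  77.522571  ]
[[354.99287177  35.31653669]
 [426.97481812  35.07305506]
 [358.06053909 155.08560172]
 [424.86717701 155.19658162]]
```

View pics/w3b.png

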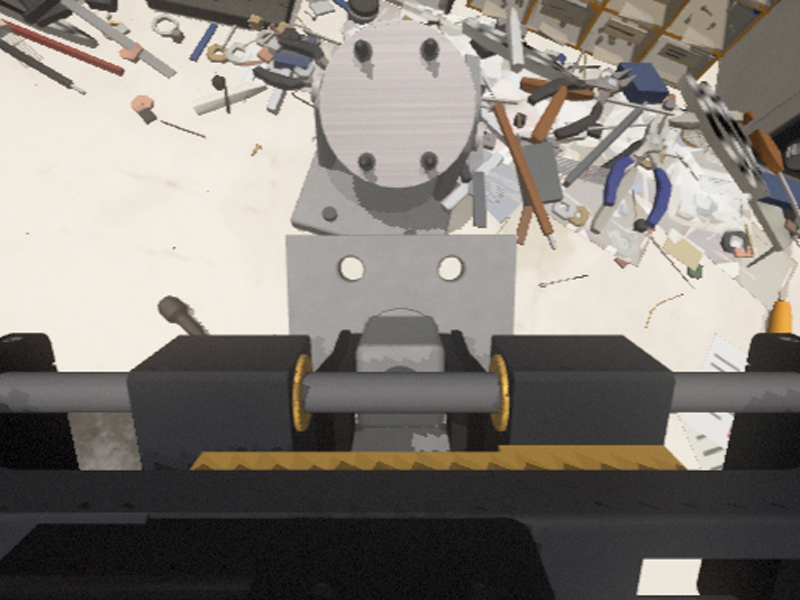

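The plate's studs are at about (363,50), (430,48), (366,161) and (429,160). The held flange's near holes are at (352,268) and (451,268), and it sits square in the jaws. I'll refine with blob centroids.

Run:
```python
from plan import *
c=load('w3');g=cv2.cvtColor(c[0],cv2.COLOR_RGB2GRAY)
px=[]
for u,v in [(363,50),(430,48),(366,161),(429,160)]:
    x,y=int(u/1.5625),int(v/1.5625);w=g[y-9:y+10,x-9:x+10]
    m=(w<80).astype(np.uint8);n,L,st,ce=cv2.connectedComponentsWithStats(m)
    k=1+np.argmax(st[1:,4]);px.append(np.array([x-9,y-9])+ce[k]);print(px[-1].round(2),st[k],int(w.min()))
t=load('top0');s=load('side0')
T=[np.array(q)*52/400+(274-.5,156-.5) for q in[(156,178),(246,152),(195,297),(286,267)]]
S=[np.array(q)*64/400+(222-.5,144-.5) for q in[(178,160),(166,114),(258,196),(249,152)]]
p0=[ 0.5672,-0.0192,0.1062,0.1106,0.6121,0.2584]
for o in ([(c,.01,px,.5)],[(c,.01,px,.5),(t,.01,T,.8),(s,.01,S,.8)]):
    f=fit(o,p0);print(f.cost,f.x.round(4))
# held flange holes -> tool coords, plane z=.0054
R,tv=c[2],c[3];ss=r.sense();RT,TT=np.array(ss['ee_rot']),np.array(ss['tcp_pos'])
for u,v in((352,268),(451,268)):
    x,y=int(u/1.5625),int(v/1.5625);w=g[y-11:y+12,x-11:x+12];m=(w>200).astype(np.uint8);n,L,st,ce=cv2.connectedComponentsWithStats(m);k=1+np.argmax(st[1:,4]);q=np.array([x-11,y-11])+ce[k]
    o,d=ray(c,q);o=RT.T@(o-TT);d=RT.T@d
    print(q,st[k,4],(o+d*(.0104-o[2])/d[2]).round(4))
```

```text
[231.45  32.65] [ 4  4  9 12 66] 59
[274.84  31.8 ] [ 5  6  9 11 69] 58
[234.31 104.92] [ 5  7  8  8 39] 61
[274.61 104.48] [ 6  8  8  8 31] 57
0.3020959288038261 [ 0.5663 -0.0235  0.1003  0.1372  0.6113  0.2543]
4.944177745633577 [ 0.5667 -0.0235  0.0999  0.1082  0.612   0.2773]
[225.11333333 171.46666667] 150 [ 0.0301 -0.0214  0.0104]
[287.66887417 171.52980132] 151 [0.03   0.0212 0.0104]
```

Run:
```python
from plan import *
p=np.array([.5665,-.0225,.101,.12,.611,.267]);rel(p,(-.085,0,-.07),(-.004,0,.0165))
```

```text
t 8.2 tgt [ 0.4563 -0.0573  0.127 ] xyz mm [28.6 -3.5 63. ] rv [-0.0145  0.0348 -0.0125]
```

>>> {"api": "move_arm", "payload": {"series": [{"grip":0,"xyz":[10,-1,20],"angular":[-0.005,0.01,-0.004]},{"grip":0,"xyz":[20,-2,42],"angular":[-0.01,0.02,-0.008]},{"grip":0,"xyz":[28.5,-3.5,63],"angular":[-0.0145,0.035,-0.0125]},{"grip":0,"xyz":[28.5,-3.5,63],"angular":[-0.0145,0.035,-0.0125]},{"grip":0,"xyz":[28.5,-3.5,63],"angular":[-0.0145,0.035,-0.0125]}]}}

```text
time_s: 8.7
tcp_pos: [0.4219, -0.0522, 0.1739]
ee_rot: [[0.777, 0.337, 0.531], [0.36, -0.931, 0.063], [0.516, 0.142, -0.845]]
wrist_force: [-0.3, 0.6, -4.0]
gripper_width: 0.344
gripper_force: 29.9
```

```bash
cat > meas.py <<'E'
from plan import *
def blobs(c,guess,thr,dark,w=13):
    g=cv2.cvtColor(c[0],cv2.COLOR_RGB2GRAY);out=[]
    for u in guess:
        x,y=np.round(u).astype(int);x0,y0=max(x-w,0),max(y-w,0);q=g[y0:y+w+1,x0:x+w+1]
        m=((q<thr) if dark else (q>thr)).astype(np.uint8);n,L,st,ce=cv2.connectedComponentsWithStats(m)
        if n<2: out.append(None);print('none',u,q.min(),q.max());continue
        k=1+np.argmax(st[1:,4]);out.append(np.array([x0,y0])+ce[k]);print(out[-1].round(1),'guess',u.round(1),'area',st[k,4])
    return out
E
python3 - <<'E'
from meas import *
p=np.array([.5665,-.0225,.101,.12,.611,.267])
s=r.sense();RT,TT=s['ee_rot'],s['tcp_pos'];print(TT,s['joints'].round(1))
c=cap('wrist','w4');rel(p,(-.085,0,-.07),(-.004,0,.0165))
px=blobs(c,proj(c,studs(p,.01)),80,True)
cv2.imwrite('pics/w4b.png',cv2.resize(c[0][:240],(800,375),interpolation=2)[:,:,::-1])
E
```

```text
[ 0.42187787 -0.05217759  0.17387851] [ 15.6 -11.2 -61.3  30.7  -9.2  67.6]
t 8.75 tgt [ 0.4563 -0.0573  0.127 ] xyz mm [ 0.7  9.5 57.6] rv [-0.0112  0.0447  0.0004]
[246.1  60.7] guess [245.5  59.4] area 48
[289.2  60.6] guess [289.1  59.4] area 55
[247.4 130.6] guess [246.2 129.8] area 23
[293.  140.9] guess [286.8 129.8] area 38
```

```bash
cat > kin.py <<'E'
import numpy as np
from scipy.spatial.transform import Rotation as Ro
from scipy.optimize import least_squares
Ry=lambda d:Ro.from_euler('y',d,degrees=True).as_matrix()
Rz=lambda d:Ro.from_euler('z',d,degrees=True).as_matrix()
Rx=lambda d:Ro.from_euler('x',d,degrees=True).as_matrix()
# at zero of pitch sum (j2-j3-j5=0): tool forward along x of arm plane
def fk(q,k):
    h,a0,lat,a1,a2x,a2z,L=k
    A=Rz(q[0]); t=np.array([a0,lat,h]); M=Ry(q[1]); t=t+M@[0,0,a1]; M=M@Ry(-q[2]); t=t+M@[a2x,0,a2z]
    M=M@Rx(q[3]*SG[0]); M=M@Ry(-q[4]); t=t+M@[L,0,0]; M=M@Rx(q[5]*SG[1])
    # tool: z=arm-forward x ; at down pose y_tool az = j1+j6+180
    M=M@np.c_[[0,-1,0],[0,0,0],[1,0,0]]
    M[:,1]=np.cross(M[:,2],M[:,0]); return A@M,A@t
SG=[1,-1]
E
python3 - <<'E'
import kin
from kin import *
D=[([83.629,22.085,.387,-.026,-68.412,-14.817],[.22567,.58222,.20847],[[.9323,-.3616,-.0006],[-.3616,-.9323,-.0019],[0,.002,-1]]),
([44.010,10.046,-16.888,-.013,-63.098,32.676],[.45217,.21472,.20618],[[.9731,-.2304,-.0006],[-.2304,-.9731,-.0002],[-.0005,.0004,-1]]),
([43.901,8.817,-14.641,.077,-65.64,33.022],[.456,.2165,.2316],[[.974,-.226,.012],[-.226,-.974,.01],[.01,-.013,-1]]),
([13.625,-12.514,-61.272,21.640,-9.167,77.523],[.4012,-.0752,.1654],[[.777,.327,.538],[.346,-.936,.07],[.526,.132,-.84]]),
([15.6,-11.2,-61.3,30.7,-9.2,67.6],[.4219,-.0522,.1739],[[.777,.337,.531],[.36,-.931,.063],[.516,.142,-.845]])]
for a in(1,-1):
  for b in(1,-1):
    kin.SG[:]=[a,b]
    f=least_squares(lambda k:np.ravel([fk(q,k)[1]-t for q,t,_ in D]),[.3,0,-.16,.4,.4,0,.3])
    print(a,b,f.cost,f.x.round(3)); 
    if f.cost<2e-3:
      for q,t,R in D: print((fk(q,f.x)[1]-t).round(3),np.degrees(np.linalg.norm(Ro.from_matrix(fk(q,f.x)[0].T@np.array(R)).as_rotvec())).round(1))
E
```

```text
1 1 0.0004930047514608226 [-0.241  0.211 -0.167  0.574  0.125  0.145  0.18 ]
[ 0.007 -0.008 -0.009] 29.7
[0.015 0.004 0.011] 65.3
[ 0.002 -0.008 -0.002] 66.1
[0.001 0.011 0.005] 162.3
[-0.009  0.009 -0.006] 164.1
1 -1 0.0004930047514608226 [-0.241  0.211 -0.167  0.574  0.125  0.145  0.18 ]
[ 0.007 -0.008 -0.009] 0.1
[0.015 0.004 0.011] 0.0
[ 0.002 -0.008 -0.002] 0.1
[0.001 0.011 0.005] 43.2
[-0.009  0.009 -0.006] 61.4
-1 1 0.00030521223458832003 [-0.113  0.173 -0.155  0.576  0.186  0.1    0.243]
[-0.005 -0.004 -0.007] 29.6
[0.004 0.01  0.009] 65.4
[-0.006  0.001 -0.001] 66.0
[ 0.005 -0.001  0.005] 155.0
[-0.003 -0.013 -0.006] 135.2
-1 -1 0.00030521223458832003 [-0.113  0.173 -0.155  0.576  0.186  0.1    0.243]
[-0.005 -0.004 -0.007] 0.0
[0.004 0.01  0.009] 0.0
[-0.006  0.001 -0.001] 0.0
[ 0.005 -0.001  0.005] 0.1
[-0.003 -0.013 -0.006] 0.1
```

```bash
cat > kin2.py <<'E'
from kin import *
def fk(q,k):
    h,lat,a1,a2x,a2z,L,c,a0=k
    A=Rz(q[0]); t=np.array([a0,lat,h]); M=Ry(q[1]); t=t+M@[0,0,a1]; M=M@Ry(-q[2]); t=t+M@[a2x,0,a2z]
    M=M@Rx(-q[3]); M=M@Ry(-q[4]); t=t+M@[L,0,c]; M=M@Rx(-q[5])
    T=np.c_[[0,-1,0],[0,0,0],[1,0,0]].astype(float); T[:,1]=np.cross(T[:,2],T[:,0]); return A@M@T,A@t
D=[([83.629,22.085,.387,-.026,-68.412,-14.817],[.22567,.58222,.20847]),
([44.010,10.046,-16.888,-.013,-63.098,32.676],[.45217,.21472,.20618]),
([43.901,8.817,-14.641,.077,-65.64,33.022],[.456,.2165,.2316]),
([13.625,-12.514,-61.272,21.640,-9.167,77.523],[.4012,-.0752,.1654]),
([15.6,-11.2,-61.3,30.7,-9.2,67.6],[.4219,-.0522,.1739])]
k=least_squares(lambda k:np.r_[np.ravel([fk(q,k)[1]-t for q,t in D])/.002,(k[7]-0)/.02,(k-[.2,-.15,.4,.35,0.05,.25,0,0])/.5],[.2,-.15,.4,.35,.05,.25,0,0]).x
LO=np.array([-179.83,-69.29,-61.27,-181.25,-171.15,-177.46]);HI=np.array([179.83,118.12,80.66,117.63,-9.14,177.46])
def ik(T,R,q0):
    f=least_squares(lambda q:np.r_[(fk(q,k)[1]-T)/.01,Ro.from_matrix(fk(q,k)[0].T@R).as_rotvec()/.03],np.clip(q0,LO+.5,HI-.5),bounds=(LO,HI))
    return f.cost,f.x
E
python3 - <<'E'
from kin2 import *
print(k.round(3));
for q,t in D: print((fk(q,k)[1]-t).round(4))
from plan import toolR
p=np.array([.5665,-.0225,.101,.12,.611,.267]);R=toolR(p)
for flip in(0,1):
  Rt=R@Rz(180*flip)
  for back in(0,.05,.1):
    T=p[:3]-R[:,2]*(.0165+back)
    for q0 in ([5,10,-30,0,-30,60],[5,10,-30,0,-30,-100],[5,10,-30,-170,-30,60],[5,10,-30,-170,-30,-100],[5,10,-30,90,-30,0],[5,10,-30,-90,-30,0]):
      c,q=ik(T,Rt,q0)
      if c<.5: print(flip,back,round(c,3),q.round(1))
E
```

```text
[ 0.09  -0.16   0.589  0.326  0.063  0.37   0.045  0.011]
[-0.0003 -0.0006 -0.0036]
[0.0022 0.0025 0.0035]
[-0.0019 -0.0015  0.0004]
[0.0079 0.0047 0.0082]
[-0.0079 -0.0057 -0.0085]
0 0.1 0.0 [ 16.2  -4.6 -52.1  34.5  -9.4  63.5]
0 0.1 0.0 [ 16.2  -4.6 -52.1  34.5  -9.4  63.5]
1 0.1 0.0 [  16.2   -4.6  -52.1   34.5   -9.4 -116.5]
1 0.1 0.0 [  16.2   -4.6  -52.1   34.5   -9.4 -116.5]
1 0.1 0.0 [  16.2   -4.6  -52.1   34.5   -9.4 -116.5]
1 0.1 0.0 [  16.2   -4.6  -52.1   34.5   -9.4 -116.5]
1 0.1 0.0 [  16.2   -4.6  -52.1   34.5   -9.4 -116.5]
```

```bash
sed -i 's/h,lat,a1,a2x,a2z,L,c,a0=k/h,lat,a1,a2x,a2z,L,c,a0,m=k/; s/M=M@Rx(-q\[3\]); M=M@Ry(-q\[4\])/M=M@Rx(-q[3]); t=t+M@[0,m,0]; M=M@Ry(-q[4])/; s/^k=.*/k=least_squares(lambda k:np.r_[np.ravel([fk(q,k)[1]-t for q,t in D])\/.001,k[7]\/.003,k[6]\/.01,(k-[.2,-.15,.4,.35,0.05,.25,0,0,0])\/.3],[.2,-.15,.4,.35,.05,.25,0,0,0]).x/' kin2.py
python3 - <<'E'
import re
from h import r
s=r.sense();t=open('kin2.py').read()
t=t.replace("([15.6,-11.2,-61.3,30.7,-9.2,67.6],[.4219,-.0522,.1739])",f"({[round(float(v),3) for v in s['joints']]},{[round(float(v),5) for v in s['tcp_pos']]})")
open('kin2.py','w').write(t)
E
cat > q.py <<'E'
from kin2 import *
print(k.round(3));
for q,t in D: print((fk(q,k)[1]-t).round(4))
from plan import toolR
p=np.array([.5665,-.0225,.101,.12,.611,.267]);R=toolR(p)
for ang in(0,90,180,270):
  Rt=R@Rz(ang)
  for back in(0,.05,.1):
    T=p[:3]-R[:,2]*(.0165+back);best={}
    for q0 in ([5,10,-30,0,-30,0],[5,10,-30,-170,-30,0],[5,10,-30,90,-30,0],[5,10,-30,-90,-30,0],[-30,10,-30,-90,-30,0],[5,30,0,-170,-30,0],[160,-60,-60,0,-90,0]):
     for j6 in(-100,60):
      q0[5]=j6;c,q=ik(T,Rt,q0)
      if c<1: best[tuple(q.round(0))]=c
    for q,c in best.items(): print(ang,back,round(c,3),np.array(q))
E
python3 q.py
```

```text
[ 0.162  0.001  0.565  0.422 -0.001  0.32  -0.     0.    -0.16 ]
[0. 0. 0.]
[ 0. -0. -0.]
[ 0. -0. -0.]
[ 0.      0.0002 -0.0001]
[-0.     -0.0001  0.0001]
0 0.1 0.146 [ 16.  -5. -53.  29.  -9.  69.]
90 0.1 0.146 [ 16.  -5. -53.  29.  -9. -21.]
180 0.1 0.146 [  16.   -5.  -53.   29.   -9. -111.]
270 0.1 0.146 [ 16.  -5. -53.  29.  -9. 159.]
```

```bash
cat > q2.py <<'E'
from kin2 import *
from plan import toolR
p=np.array([.5665,-.0225,.101,.12,.611,.267]);R=toolR(p)
rng=np.random.default_rng(0)
for back in(0,.03,.06):
    T=p[:3]-R[:,2]*(.0165+back);S={}
    for i in range(150):
      q0=rng.uniform(LO,HI);q0[0]=rng.uniform(-90,90);c,q=ik(T,R,q0)
      S[tuple(q.round(0))]=c
    for q,c in sorted(S.items(),key=lambda z:z[1])[:6]:
        M,t=fk(q,k);print(back,round(c,3),np.array(q),(t-T).round(3),np.degrees(Ro.from_matrix(M.T@R).magnitude()).round(1))
E
time python3 q2.py
```

```text
0 4.401 [ 12.  10. -37. -11.  -9. 112.] [ 0.004 -0.008  0.009] 4.7
0 20.731 [  -3.   13.  -30.  -70.   -9. -177.] [-0.006 -0.012 -0.029] 9.7
0 248.728 [ 140.  -69.  -61.   23. -129.  -22.] [-0.182  0.027  0.116] 10.1
0 379.754 [-180.  -69.  -61.  -26. -148.  -90.] [-0.211  0.093  0.05 ] 24.8
0 448.119 [-167.  -69.  -34. -104. -171.  177.] [-0.19   0.018  0.193] 22.9
0 1868.458 [ 150.  -69.   81.  118. -125. -177.] [ 0.27  -0.275  0.141] 78.0
0.03 3.299 [ 14.   6. -42.   2.  -9.  98.] [ 0.003 -0.005  0.005] 4.2
0.03 27.558 [  -4.   10.  -32.  -69.  -11. -177.] [-0.012 -0.011 -0.042] 10.3
0.03 47.457 [ -17.   10.  -49. -181.   -9.  -55.] [ 0.007  0.026 -0.027] 15.4
0.03 194.247 [ 138.  -69.  -61.   25. -128.  -19.] [-0.163  0.024  0.097] 9.6
0.03 194.247 [ 139.  -69.  -61.   25. -128.  -19.] [-0.163  0.031  0.097] 9.1
0.03 372.79 [-167.  -69.  -32. -105. -171.  177.] [-0.173  0.018  0.175] 21.0
0.06 1.8 [ 15.   1. -47.  15.  -9.  83.] [ 0.001 -0.005  0.009] 2.8
0.06 35.865 [  -5.    6.  -33.  -68.  -13. -177.] [-0.006 -0.01  -0.039] 12.8
0.06 56.391 [ -17.    6.  -51. -181.   -9.  -55.] [ 0.007  0.033 -0.031] 16.4
0.06 147.442 [ 137.  -69.  -61.   28. -127.  -16.] [-0.141  0.029  0.083] 8.5
0.06 304.151 [-167.  -69.  -29. -107. -171.  175.] [-0.155  0.015  0.162] 18.4
0.06 304.911 [-169.  -69.  -30. -101. -171. -177.] [-0.164  0.016  0.152] 18.8
real	0m17.053s
user	0m17.579s
sys	0m0.044s
```

```bash
cat > q3.py <<'E'
from kin2 import *
from plan import toolR
p=np.array([.5665,-.0225,.101,.12,.611,.267]);R=toolR(p)
rng=np.random.default_rng(0)
def best(T,Rt,n=40):
    return min((ik(T,Rt,np.r_[rng.uniform(-40,40),rng.uniform(-30,40),rng.uniform(-60,20),rng.uniform(LO[3:],HI[3:])]) for _ in range(n)),key=lambda z:z[0])
for ang in(180,90,270):
    print('roll',ang,*[x for x in best(p[:3]-R[:,2]*.0165,R@Rz(ang))])
G=p[:3]-R[:,2]*-.0  # underside centre = plate centre
for tl in(-20,-15,-10,10,15):
  for b in(0,.06):
    Rt=R@Ry(tl); gp=p[:3]-R[:,2]*(.045+b)   # grip point; tool axis passes through; grip pt at tool z=-.030
    T=gp+Rt[:,2]*.030
    c,q=best(T,Rt,25); print('tilt',tl,b,round(c,3),q.round(1),'tool tilt',np.degrees(np.arccos(-Rt[2,2])).round(1))
E
python3 q3.py
```

```text
roll 180 4.401399235445989 [ 11.90441311  10.34436283 -37.08343758 -10.76240547  -9.14
 -68.20925622]
roll 90 4.401399235247872 [ 11.90440748  10.34436446 -37.0834306  -10.7624384   -9.14
  21.79078156]
roll 270 4.401399235013931 [  11.90424044   10.3444133   -37.08322162  -10.76342742   -9.14
 -158.20808619]
tilt -20 0 0.0 [ 18.1  13.2 -37.7  18.8 -25.9  76.5] tool tilt 16.5
tilt -20 0.06 0.0 [ 19.4   6.2 -36.9  15.4 -33.6  79.3] tool tilt 16.5
tilt -15 0 0.0 [ 16.8  11.8 -43.2  25.7 -17.1  70.7] tool tilt 20.9
tilt -15 0.06 0.0 [ 18.9   4.5 -41.2  18.4 -26.2  76.8] tool tilt 20.9
tilt -10 0 0.207 [ 14.1  10.6 -47.8  34.4  -9.1  64.3] tool tilt 25.5
tilt -10 0.06 0.0 [ 17.7   3.  -46.2  24.2 -17.8  72.1] tool tilt 25.5
tilt 10 0 0.447 [  1.3  10.6 -29.7 -59.5  -9.1 168.1] tool tilt 44.7
tilt 10 0.06 1.666 [  6.2   2.4 -35.2 -39.8  -9.1 144.9] tool tilt 44.7
tilt 15 0 0.0 [  -7.8   10.9  -28.6  -80.   -15.2 -165.8] tool tilt 49.6
tilt 15 0.06 0.021 [  2.5   2.  -33.4 -55.3  -9.1 162.6] tool tilt 49.6
```

The fit gives exact arm kinematics, and it shows that a straight grasp can't reach the head: the wrist is limited at j5 ≥ -9°. A grasp tilted about 18° about the jaw axis does reach. I'll set the flange down where it was, regrasp it tilted and come back.

```bash
cat > go.py <<'E'
import numpy as np
from station import r
from scipy.spatial.transform import Rotation as Ro
def go(T,R):
    s=r.sense();R0=np.array(s['ee_rot']);T0=np.array(s['tcp_pos'])
    print('t',round(s['time_s'],2),'xyz',(R0.T@(np.array(T)-T0)*1000).round(1),'rv',Ro.from_matrix(R0.T@R).as_rotvec().round(4))
a=np.radians(-13.1)
Rflat=np.array([[np.cos(a),np.sin(a),0],[np.sin(a),-np.cos(a),0],[0,0,-1.]])
E
python3 - <<'E'
from go import *
from kin2 import ik
from kin import Ry
go([.4525,.2127,.10],Rflat)
for tl in(-18,-20):
  Rt=Rflat@Ry(tl)
  for z in(.045,.12):
    T=np.array([.453,.212,z])+Rt[:,2]*.030;print(T.round(4),ik(T,Rt,[45,15,-20,0,-60,30]))
E
```

```text
t 8.75 xyz [  81.  -247.    95.5] rv [-0.0223 -0.5733  0.599 ]
[0.444  0.2141 0.0165] (np.float64(2.699059589912827e-28), array([ 35.10645204,  30.2201042 , -14.6576628 , -15.70703617,
       -58.3231653 ,  51.62608318]))
[0.444  0.2141 0.0915] (np.float64(1.5720465039211436e-28), array([ 35.19836995,  24.43991121, -11.39552337, -14.51155955,
       -67.03644791,  48.89956486]))
[0.443  0.2143 0.0168] (np.float64(2.8354917997438022e-27), array([ 34.29073522,  31.05067003, -13.20241309, -16.78285857,
       -60.66621011,  52.79306823]))
[0.443  0.2143 0.0918] (np.float64(1.1264949602464278e-26), array([ 34.38322875,  25.32131183, -10.00339804, -15.64244316,
       -69.22154441,  49.968439  ]))
```

>>> {"api": "move_arm", "payload": {"series": [{"grip":0,"xyz":[0,-20,0],"angular":[-0.003,-0.09,0.09]},{"grip":0,"xyz":[5,-60,0],"angular":[-0.006,-0.19,0.19]},{"grip":0,"xyz":[20,-105,10],"angular":[-0.01,-0.29,0.29]},{"grip":0,"xyz":[35,-145,30],"angular":[-0.014,-0.38,0.39]},{"grip":0,"xyz":[50,-185,50],"angular":[-0.018,-0.48,0.49]},{"grip":0,"xyz":[65,-220,70],"angular":[-0.022,-0.573,0.599]},{"grip":0,"xyz":[81,-247,95],"angular":[-0.022,-0.573,0.599]},{"grip":0,"xyz":[81,-247,95],"angular":[-0.022,-0.573,0.599]},{"grip":0,"xyz":[81,-247,95],"angular":[-0.022,-0.573,0.599]},{"grip":0,"xyz":[81,-247,95],"angular":[-0.022,-0.573,0.599]}]}}

```text
time_s: 9.75
tcp_pos: [0.4524, 0.2117, 0.1009]
ee_rot: [[0.974, -0.228, 0.001], [-0.228, -0.974, 0.0], [0.001, -0.0, -1.0]]
wrist_force: [0.2, -0.5, -3.0]
gripper_width: 0.34
gripper_force: 30.0
```

```bash
python3 -c "
from go import *
go([.4525,.2127,.018],Rflat)
s=r.sense();print(s['tcp_pos'],s['wrist_force'],s['gripper_width'])"
```

```text
t 9.75 xyz [-0.2 -0.9 82.9] rv [-0.0004 -0.0011 -0.001 ]
[0.45241753 0.21172695 0.10093425] [ 0.15636293 -0.52083648 -2.98811578] 0.339682242564393
```

>>> {"api": "move_arm", "payload": {"series": [{"grip":0,"xyz":[0,0,35],"angular":[0,0,0]},{"grip":0,"xyz":[0,0,60],"angular":[0,0,0]},{"grip":0,"xyz":[0,0,75],"angular":[0,0,0]},{"grip":0,"xyz":[0,0,80],"angular":[0,0,0]},{"grip":0,"xyz":[0,0,82],"angular":[0,0,0]},{"grip":0,"xyz":[0,0,83.5],"angular":[0,0,0]},{"grip":0,"xyz":[0,0,84.5],"angular":[0,0,0]}]}}

```text
time_s: 10.45
tcp_pos: [0.4509, 0.2107, 0.0194]
ee_rot: [[0.974, -0.228, -0.001], [-0.228, -0.974, -0.002], [-0.001, 0.002, -1.0]]
wrist_force: [-11.3, -1.4, 13.5]
gripper_width: 0.344
gripper_force: 30.0
```

>>> {"api": "move_arm", "payload": {"series": [{"grip":0.7,"xyz":[0,0,0],"angular":[0,0,0]},{"grip":0.7,"xyz":[0,0,0],"angular":[0,0,0]},{"grip":0.7,"xyz":[0,0,0],"angular":[0,0,0]},{"grip":0.7,"xyz":[0,0,0],"angular":[0,0,0]},{"grip":0.7,"xyz":[0,0,0],"angular":[0,0,0]},{"grip":0.7,"xyz":[0,0,0],"angular":[0,0,0]}]}}

```text
time_s: 11.05
tcp_pos: [0.4534, 0.2124, 0.0167]
ee_rot: [[0.974, -0.227, 0.002], [-0.227, -0.974, 0.0], [0.002, -0.001, -1.0]]
wrist_force: [0.4, 0.5, -1.3]
gripper_width: 0.69
gripper_force: 0.0
```

```bash
python3 -c "
from go import *
from kin import Ry
Rt=Rflat@Ry(-20)
go([.443,.2143,.0175],Rt)
s=r.sense();print(s['tcp_pos'],s['wrist_force'],s['gripper_width'])"
```

```text
t 11.05 xyz [-10.5   0.5  -0.9] rv [-0.0009 -0.3508 -0.0006]
[0.45335327 0.21241574 0.01665129] [ 0.39533024  0.51629523 -1.27259429] 0.6895570583485581
```

>>> {"api": "move_arm", "payload": {"series": [{"grip":0.7,"xyz":[-3.5,0,0],"angular":[0,-0.12,0]},{"grip":0.7,"xyz":[-7,0,0],"angular":[0,-0.24,0]},{"grip":0.7,"xyz":[-10.5,0.5,-1],"angular":[0,-0.35,0]},{"grip":0.7,"xyz":[-10.5,0.5,-1],"angular":[0,-0.35,0]},{"grip":0,"xyz":[-10.5,0.5,-1],"angular":[0,-0.35,0]},{"grip":0,"xyz":[-10.5,0.5,-1],"angular":[0,-0.35,0]},{"grip":0,"xyz":[-10.5,0.5,-1],"angular":[0,-0.35,0]},{"grip":0,"xyz":[-10.5,0.5,-1],"angular":[0,-0.35,0]},{"grip":0,"xyz":[-10.5,0.5,-1],"angular":[0,-0.35,0]},{"grip":0,"xyz":[-10.5,0.5,-1],"angular":[0,-0.35,0]}]}}

```text
time_s: 12.05
tcp_pos: [0.4422, 0.2142, 0.0181]
ee_rot: [[0.915, -0.227, -0.333], [-0.213, -0.974, 0.078], [-0.342, -0.0, -0.94]]
wrist_force: [-1.0, -0.5, 2.8]
gripper_width: 0.342
gripper_force: 30.0
```

>>> {"api": "move_arm", "payload": {"series": [{"grip":0,"xyz":[0,0,0],"angular":[0,0,0]},{"grip":0,"xyz":[0,0,0],"angular":[0,0,0]},{"grip":0,"xyz":[0,0,0],"angular":[0,0,0]},{"grip":0,"xyz":[0,0,0],"angular":[0,0,0]}]}}

```text
time_s: 12.45
tcp_pos: [0.4422, 0.2142, 0.0181]
ee_rot: [[0.915, -0.227, -0.334], [-0.213, -0.974, 0.078], [-0.343, -0.0, -0.939]]
wrist_force: [-2.8, -0.3, 5.9]
gripper_width: 0.34
gripper_force: 30.0
```

Run:
```python
from meas import *
s=r.sense();print(s['tcp_pos'],s['ee_rot'],s['wrist_force'],s['gripper_width'])
c=cap('wrist','w5')
# predicted holes from previous flange pose
a=np.radians(-13.1);ex=np.array([np.cos(a),np.sin(a),0]);ey=np.array([-ex[1],ex[0],0]);C=np.array([.453,.212,.007])
print(proj(c,[C+.035*ex+.022*ey,C+.035*ex-.022*ey])*1.5625)
q=blobs(c,proj(c,[C+.035*ex+.022*ey,C+.035*ex-.022*ey]),200,False)
print([onz(c,u,.005).round(4) for u in q if u is not None])
cv2.imwrite('pics/w5b.png',cv2.resize(c[0],(640,480))[:,:,::-1])
```

```text
[0.4422195  0.21420952 0.01806603] [[ 9.14972375e-01 -2.27002753e-01 -3.33609507e-01]
 [-2.13183811e-01 -9.73894086e-01  7.79934029e-02]
 [-3.42605043e-01 -2.41662856e-04 -9.39479497e-01]] [-2.8338752  -0.2560823   5.93266446] 0.3399053991598547
[[343.57859906 234.93443299]
 [456.43948887 234.90017675]]
none [219.8903034  150.35803712] 75 152
none [292.12127288 150.33611312] 74 151
[]
```

Run:
```python
from meas import *
c=load('w5');g=cv2.cvtColor(c[0],cv2.COLOR_RGB2GRAY)
for u in((219.9,150.4),(292.1,150.3)):
    x,y=map(round,u);w=g[y-14:y+15,x-14:x+15]
    t,m=cv2.threshold(w,0,1,cv2.THRESH_OTSU);n,L,st,ce=cv2.connectedComponentsWithStats(m)
    print(t);print(w[::3,::2])
    for k in range(1,n):
        if st[k,4]>20: q=np.array([x-14,y-14])+ce[k];print(st[k],q,onz(c,q,.005))
```

```text
121.0
[[ 91  92  91  92  89  91  92  91  91  91  91  90  89  92  93]
 [106 107 107 104 102 105 109 105 107 104 107 107 105 105 104]
 [106 106 104 106 105 103 107 108 108 107 105 107 105 109 103]
 [105 106 107 105 106 103 109 107 105 106 105 108 107 105 105]
 [101 105 104 106 104 107 110 104 104 106 107 103 105 104 105]
 [107 105 104 105 106  97  94 100  98 103 107 108 109 105 104]
 [107 103 105  93 127 146 150 150 148 150 134 101 104 103 106]
 [107 107  95  79  79 129 147 151 148 147 146 129  99 108 108]
 [104 107  97  84  82  83  90  88  97  88  87  82  99 107 106]
 [105 101 105  97  82  87  89  87  89  88  83  88 100 106 105]]
[ 8 16 15  8 86] [221.12790698 155.47674419] [0.48749349 0.22634891 0.005     ]
122.0
[[ 93  92  90  90  89  89  91  93  91  87  89  91  88  91  92]
 [105 106 108 103 107 107 105 106 108 108 106 105 105 107 105]
 [104 106 104 105 105 103 106 104 107 105 107 105 103 104 106]
 [104 105 104 105 102 106 105 106 105 104 108 106 105 102 109]
 [105 104 103 103 106 107 105 107 105 104 105 105 101 105 105]
 [106 106 105 105 106 107  97  97  99  93 105 103 104 102 104]
 [104 104 104 100 134 148 148 147 146 147 125  87 105 104 107]
 [105 103  99 129 149 147 146 148 149 132  81  77  91 106 104]
 [104 105  96  85  91  90  99  88  87  87  78  84  98 103 103]
 [105 104 103  87  86  87  92  88  88  87  82  97 102 106 106]]
[ 6 16 15  8 88] [290.97727273 155.46590909] [0.47759788 0.18385269 0.005     ]
```

Run:
```python
from meas import *
c=load('w5');a=np.radians(-13.1);ex=np.array([np.cos(a),np.sin(a),0])
P=[onz(c,(x,150.8),.010)-.0405*ex for x in(220.5,291.8)];print(np.round(P,4));C=np.mean(P,0);print(C)
s=r.sense();C[2]=0;print('U tool',(np.array(s['ee_rot']).T@(C-s['tcp_pos'])).round(4))
```

```text
[[0.4537 0.2336 0.01  ]
 [0.444  0.1921 0.01  ]]
[0.44887913 0.21286522 0.01      ]
U tool [ 0.0125 -0.0002  0.0146]
```

>>> {"api": "move_arm", "payload": {"series": [{"grip":0,"xyz":[-10,0,-28],"angular":[0,0,0]},{"grip":0,"xyz":[-24,0,-66],"angular":[0,0,0]},{"grip":0,"xyz":[-40,0,-110],"angular":[0,0,0]},{"grip":0,"xyz":[-55,0,-150],"angular":[0,0,0]},{"grip":0,"xyz":[-62,0,-170],"angular":[0,0,0]},{"grip":0,"xyz":[-62,0,-170],"angular":[0,0,0]}]}}

```text
time_s: 13.1
tcp_pos: [0.4448, 0.2152, 0.201]
ee_rot: [[0.918, -0.228, -0.325], [-0.213, -0.974, 0.083], [-0.335, -0.007, -0.942]]
wrist_force: [0.9, -0.3, -4.6]
gripper_width: 0.346
gripper_force: 30.0
```

```bash
cat > pl2.py <<'E'
from meas import *
from go import go
from kin import Ry
def place(p,D,U=(.013,0,.0146),tl=-20,dx=0,dy=0):
    R=toolR(p);Rt=R@Ry(tl);T=p[:3]-R[:,2]*D+R[:,0]*dx+R[:,1]*dy-Rt@np.array(U);return T,Rt
P0=np.array([.5665,-.0225,.101,.12,.611,.267])
E
python3 - <<'E'
from pl2 import *
from kin2 import ik
T,Rt=place(P0,.07);go(T,Rt);print(T.round(4),r.sense()['tcp_pos'],ik(T,Rt,[18,5,-40,18,-25,76]))
T,Rt=place(P0,0);print(ik(T,Rt,[18,5,-40,18,-25,76]))
E
```

```text
t 13.1 xyz [123.7 225.  -11.8] rv [-0.1846  0.6108 -0.5705]
[ 0.5108 -0.0311  0.1692] [0.44477838 0.21520005 0.20100203] (np.float64(1.9610003013621793e-29), array([ 19.73989932,   5.00640768, -36.27900967,  14.76620194,
       -35.45306581,  79.77823764]))
(np.float64(1.2652927635945128e-28), array([ 18.17233329,  13.15357739, -37.18457651,  18.46757307,
       -26.46349111,  76.78628708]))
```

>>> {"api": "move_arm", "payload": {"series": [{"grip":0,"xyz":[18,34,-4],"angular":[-0.03,0.09,-0.09]},{"grip":0,"xyz":[36,68,-8],"angular":[-0.06,0.19,-0.18]},{"grip":0,"xyz":[54,102,-12],"angular":[-0.09,0.29,-0.27]},{"grip":0,"xyz":[72,136,-14],"angular":[-0.12,0.39,-0.36]},{"grip":0,"xyz":[90,170,-16],"angular":[-0.15,0.49,-0.46]},{"grip":0,"xyz":[108,200,-14],"angular":[-0.18,0.6,-0.56]},{"grip":0,"xyz":[124,225,-12],"angular":[-0.185,0.611,-0.57]},{"grip":0,"xyz":[124,225,-12],"angular":[-0.185,0.611,-0.57]},{"grip":0,"xyz":[124,225,-12],"angular":[-0.185,0.611,-0.57]}]}}

```text
time_s: 14.0
tcp_pos: [0.5074, -0.0333, 0.1649]
ee_rot: [[0.906, 0.33, 0.266], [0.358, -0.931, -0.063], [0.227, 0.152, -0.962]]
wrist_force: [0.5, 0.8, -3.8]
gripper_width: 0.344
gripper_force: 30.0
```

Run:
```python
from pl2 import *
s=r.sense();print(s['tcp_pos'],s['joints'].round(1),s['wrist_force']);T,Rt=place(P0,.07);go(T,Rt)
c=cap('wrist','w6');cv2.imwrite('pics/w6b.png',cv2.resize(c[0][:250],(800,390),interpolation=2)[:,:,::-1])
t=cap('top','t6');si=cap('side','s6')
a=cv2.resize(c[0][0:250,120:400],(448,400),interpolation=2)
def cr(q,w):
    x,y=proj(q,P0[:3])[0].astype(int);print(x-w,y-w);return cv2.resize(q[0][y-w:y+w,x-w:x+w],(300,300),interpolation=2)
o=np.zeros((600,760,3),np.uint8);o[:400,:448]=a;o[:300,455:755]=cr(t,28);o[300:600,455:755]=cr(si,34)
cv2.imwrite('pics/v10.png',o[:,:,::-1]); print(proj(c,studs(P0,.02)))
```

```text
[ 0.5073979  -0.03328074  0.16489355] [ 19.7   5.3 -36.5  14.8 -35.7  79.8] [ 0.53276067  0.75278172 -3.81344602]
t 14.0 xyz [ 4.9 -0.2 -3.4] rv [0.0009 0.0135 0.0006]
274 155
220 136
[[228.00810351 113.01907305]
 [285.40366537 113.01828357]
 [232.52546374 186.7400816 ]
 [280.66145174 186.73489722]]
```

View pics/v10.png

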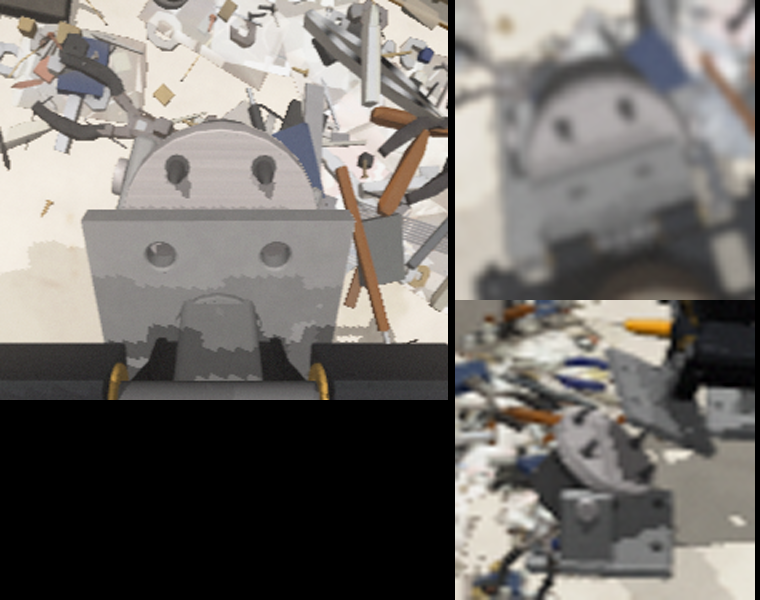

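The held flange's holes in the wrist crop are at (161,254) and (276,254), and its top edge runs (83,213) to (353,211). The upper studs are at (176,170) and (263,170), and the side view shows the flange roughly parallel to the plate. I'll fit the flange in the hand.

Run:
```python
from pl2 import *
c=load('w6');d=lambda q:np.array(q)/1.6+(120-.3,-.3)
hol=[d((161,254)),d((276,254))];edge=[d((83,212)),d((353,211))]
s=r.sense();RT,TT=np.array(s['ee_rot']),np.array(s['tcp_pos'])
def pts(v):
    x,y,z,th,yaw=v;Q=np.array([(.035,-.022,-.01),(.035,.022,-.01),(.05,-.05,-.01),(.05,.05,-.01)])
    F=Ry(20+np.degrees(th))@Ro.from_euler('z',yaw).as_matrix()
    return TT+(np.array([x,y,z])+Q@F.T)@RT.T
obs=np.array(hol+edge);print(obs.round(1));v0=np.array([.013,0,.0146,0,0]);print((proj(c,pts(v0))-obs).round(1))
# pivot constraint: flange can only turn about grip pt (tool z -.03): soft priors
f=least_squares(lambda v:np.r_[((proj(c,pts(v))-obs)).ravel(),(v[0]-.013)/.003,(v[2]-.0146)/.002,v[3]/.1],v0)
print(f.x.round(4),f.cost,(proj(c,pts(f.x))-obs).round(1).ravel())
g=cv2.cvtColor(c[0],cv2.COLOR_RGB2GRAY)
for h in(0,.01,.02): print(h,((proj(c,studs(P0,h))[:2]-(119.7,-.3))*1.6).round(1))
```

```text
[[220.3 158.4]
 [292.2 158.4]
 [171.6 132.2]
 [340.3 131.6]]
[[-0.9 -3.9]
 [ 0.3 -4.1]
 [-3.2 -0.7]
 [ 3.2 -0.5]]
[ 8.500e-03  1.000e-04  1.400e-02 -1.253e-01 -8.000e-04] 6.449223819747844 [ 0.1 -1.4 -0.3 -1.7 -0.3  1.3  0.5  1.4]
0 [[176.4 166.7]
 [261.8 166.7]]
0.01 [[174.9 173.8]
 [263.4 173.8]]
0.02 [[173.3 181.3]
 [265.1 181.3]]
```

Run:
```python
from pl2 import *
c=load('w6');g=cv2.cvtColor(c[0],cv2.COLOR_RGB2GRAY)
print('col 256',g[126:150,256],'\ncol230',g[126:150,200])
for y in(135,138,142): 
    row=g[y].astype(int);print(y,row[166:182],row[330:346])
for x in(220,292): print(x,g[146:172,x])
print(g[158,206:236],g[158,278:308])
```

```text
col 256 [178 180 182 176 153 127 125 126 126 125 123 127 148 151 153 151 150 150
 150 155 154 153 152 153] 
col230 [183 179 174 173 161 129 128 124 127 126 127 131 148 154 155 153 151 154
 152 153 153 152 152 152]
135 [228 232 232 233 232 207 146 130 131 130 129 128 129 129 133 131] [122 121 123 124 123 125 124 124 123 124 122 118 113 114 119 147]
138 [230 229 231 231 208 150 150 150 150 150 151 149 148 150 147 147] [150 149 149 150 150 152 152 151 149 149 150 156 146 117 112 102]
142 [231 230 231 232 221 182 153 156 155 155 155 156 155 156 157 155] [150 147 149 147 148 146 151 153 152 150 159 149 116 116 116 112]
220 [151 153 154 154 150 116 138 103 102 103 109 109 107 107 122 120 122 123
 123 123 125 158 170 159 150 149]
292 [151 152 152 148 145 102 108 108 105 106 106 108 109 117 124 126 123 128
 120 123 123 155 172 160 151 150]
[154 154 152 142 121 107  84  83  88  88 109 117 106 106 107 109 110 110
 110 105 105 109 105 112 133 150 153 154 155 152] [149 151 151 143 120  91  94 107 111 111 108 110 109 108 109 108 108 110
 106 102  96  89  86 102 128 148 149 148 149 147]
```

```bash
cat > hf.py <<'E'
from pl2 import *
Q=np.array([(.035,-.022,-.01),(.035,.022,-.01),(.05,-.05,-.01),(.05,.05,-.01),(.05,0,0),(.0405,-.022,-.01),(.0295,-.022,-.01)])
def Ff(v): return Ry(20+np.degrees(v[3]))@Ro.from_euler('z',v[4]).as_matrix()
def handfit(c,RT,TT,obs,pri=(.013,0,.0146,0,0)):
    pts=lambda v:TT+(v[:3]+Q@Ff(v).T)@RT.T
    W=np.isfinite(obs)
    def rs(v): return (proj(c,pts(v))-obs)[W]
    f=least_squares(lambda v:np.r_[rs(v),(v[0]-pri[0])/.005,(v[2]-pri[2])/.003],np.array(pri));return f.x,rs(f.x)
E
python3 - <<'E'
from hf import *
c=load('w6');s=r.sense();RT,TT=np.array(s['ee_rot']),np.array(s['tcp_pos']);n=np.nan
# pose at capture from camera (w6): use saved extrinsics relative -> tool pose sensed just before
TT=np.array([.5073979,-.03328074,.16489355])
obs=np.array([(219.8,158.7),(292,158.7),(170.5,137.6),(342.5,137.6),(n,130.4),(n,150.8),(n,166.7)])
v,e=handfit(c,RT,TT,obs);print(v.round(4),e.round(1))
F=Ff(v);print('grip pt tool',(v[:3]+F@[0,0,-.045]).round(4))
R=toolR(P0);Fw=RT@F;print('flange vs plate rot (flange-aligned axes)',Ro.from_matrix(Fw.T@R).as_rotvec().round(3))
print('underside centre rel plate (plate stud axes, z into)',(R.T@(TT+RT@v[:3]-P0[:3])*1000).round(1))
print(s['tcp_pos'],'now')
E
```

```text
[ 0.0126 -0.0007  0.0162  0.0244  0.0048] [ 0.5  0.5  0.1  0.6 -0.3 -0.6 -0.2 -0.3 -0.8  0.6  0.1]
grip pt tool [-0.0038 -0.0007 -0.0257]
flange vs plate rot (flange-aligned axes) [-0.    -0.015 -0.002]
underside centre rel plate (plate stud axes, z into) [ -6.8  -0.5 -67.2]
[ 0.50902275 -0.03168913  0.16675005] now
```

Run:
```python
from hf import *
c=load('w6');g=cv2.cvtColor(c[0],cv2.COLOR_RGB2GRAY)
G=proj(c,studs(P0,.01))[:2]
for th in(70,80,95): print(th);b=blobs(c,G,th,True,14)
x,y=G[0].astype(int);print(x,y);print(g[y-16:y+14:1,x-10:x+14:2])
c3=load('w3');px3=[(231.45,32.65),(274.84,31.8),(234.31,104.92),(274.61,104.48)]
c4=load('w4');px4=[(246.1,60.7),(289.2,60.6),None,None]
b=blobs(c,G,80,True,14)
f=fit([(c3,.01,[np.array(q) for q in px3],.5),(c4,.01,[np.array(q) if q else None for q in px4],.5),(c,.01,list(b)+[None,None],.5)],P0)
print(f.cost,f.x.round(4),f.fun.round(1))
```

```text
70
[231.5 112.5] guess [229.  108.3] area 2
[282.5 112.5] guess [284.3 108.3] area 2
80
[233.2 108.5] guess [229.  108.3] area 24
[281.5 108.8] guess [284.3 108.3] area 20
95
[230.3 106.3] guess [229.  108.3] area 128
[284.4 106.6] guess [284.3 108.3] area 142
229 108
[[147 188 183 183 181 183 183 182 182 182 180 180]
 [180 190 184 181 181 182 180 179 179 180 181 182]
 [195 186 186 186 187 188 187 186 187 186 185 188]
 [187 186 185 185 185 183 183 185 186 184 185 187]
 [185 182 185 184 182 164 169 179 186 183 185 182]
 [182 183 183 182 122  99 101 117 178 181 182 182]
 [180 182 182 156 100 102 103 102 147 179 182 183]
 [181 184 182 115 102 101 102 100 109 166 184 184]
 [186 186 162 100  98  86  89  98 102 145 188 187]
 [185 183 155 100  89  89  86  85 101 117 187 187]
 [188 189 142  98  87  90  88  79  94 120 189 189]
 [187 187 128  94  87  89  88  83  89 104 192 190]
 [188 188 126  94  90  89  88  78  86  98 176 189]
 [185 183 125  90  87  90  85  81  85  99 186 183]
 [184 184 159  88  88  93  87  79  83 111 184 183]
 [187 185 170  85  92  93  89  79  77 104 182 187]
 [184 186 176  
[... 239 characters left out ...]

 [188 186 178 144 102  96  67 111 130 130 183 185]
 [184 188 175 166 123  96  89 133 131 131 158 185]
 [184 185 188 183 161 124 129 133 130 132 157 184]
 [186 185 185 184 183 146 130 130 132 130 157 187]
 [183 185 184 184 182 162 131 131 131 130 157 185]
 [178 182 179 180 181 162 132 130 129 129 180 181]
 [182 183 184 182 181 183 183 132 127 130 183 183]
 [181 182 183 185 182 181 181 161 131 128 183 185]
 [179 183 182 184 181 183 184 163 129 126 181 183]]
[233.2 108.5] guess [229.  108.3] area 24
[281.5 108.8] guess [284.3 108.3] area 20
12.210231107428768 [ 0.5669 -0.0235  0.0994  0.0919  0.6112  0.292 ] [-0.2  1.  -0.1  0.4 -0.4 -0.1 -0.  -0.5  0.1 -0.   0.7 -0.3 -6.2  0.
  6.8 -0.2  0. ]
```

Run:
```python
from hf import *
A=np.array
c=load('w6');c3=load('w3');c4=load('w4');t=load('top0');s0=load('side0')
px3=[A(q) for q in[(231.45,32.65),(274.84,31.8),(234.31,104.92),(274.61,104.48)]]
px4=[A((246.1,60.7)),A((289.2,60.6)),None,None];px6=[A((230.3,106.3)),A((284.4,106.6)),None,None]
print([proj(c_,studs(P0,.01)).round(1).tolist() for c_ in (c3,c4)])
for th in(95,):
  b3=blobs(c3,px3,th,True,10);b4=blobs(c4,px4[:2],th,True,10)+[None,None]
T=[A(q)*52/400+(274-.5,156-.5) for q in[(156,178),(246,152),(195,297),(286,267)]]
S=[A(q)*64/400+(222-.5,144-.5) for q in[(178,160),(166,114),(258,196),(249,152)]]
W=[(c3,.009,b3,.6),(c4,.009,b4,.6),(c,.009,px6,.6)]
for o in (W,W+[(t,.01,T,1.2),(s0,.01,S,1.2)]):
  f=fit(o,P0);print(f.cost,f.x.round(4),f.fun.round(1)); print(proj(c,studs(f.x,.02))[:2].round(1))
```

```text
[[[230.5, 31.7], [274.2, 30.8], [233.2, 104.0], [273.9, 103.4]], [[245.5, 59.4], [289.1, 59.4], [246.2, 129.8], [286.8, 129.8]]]
[231.6  32.5] guess [231.4  32.6] area 99
[274.7  31.9] guess [274.8  31.8] area 97
[234.2 104.1] guess [234.3 104.9] area 69
[274.4 103.4] guess [274.6 104.5] area 67
[246.2  60.1] guess [246.1  60.7] area 85
[289.4  60. ] guess [289.2  60.6] area 87
0.25756025902803437 [ 0.5685 -0.0229  0.0984  0.1079  0.6109  0.2766] [-0.1  0.4 -0.1 -0.1 -0.1 -0.2 -0.1  0.1  0.1 -0.1 -0.1 -0.1 -0.1  0.1
  0.5 -0.1  0. ]
[[229.1 111.4]
 [285.8 111.5]]
2.586774575648453 [ 0.5683 -0.023   0.0987  0.0971  0.6104  0.2853] [-0.1  0.3 -0.1 -0.2 -0.2 -0.2 -0.1  0.1  0.  -0.1 -0.  -0.2 -0.1  0.2
  0.5  0.1  0.5  0.   0.7 -0.3  0.8 -0.   0.6  0.2 -0.3  1.  -0.3  1.1
  0.1  0.6 -0.5  0.5 -0.1]
[[229.  111.4]
 [285.7 111.7]]
```

```bash
cat > pl3.py <<'E'
from hf import *
P=np.array([.5684,-.0229,.0985,.103,.611,.281]);V=np.array([.0126,-.0007,.0162,.0244,.0048])
def tgt(D,dx=0,dy=0,rz=0,p=P,v=V):
    R=toolR(p)@Ro.from_euler('z',rz).as_matrix();RT=R@Ff(v).T;return toolR(p)@[dx,dy,-D]+p[:3]-RT@v[:3],RT
def state(p=P,v=V):
    s=r.sense();RT,TT=np.array(s['ee_rot']),np.array(s['tcp_pos']);R=toolR(p)
    print('t',round(s['time_s'],2),'underside ctr in plate (mm, z out)',(R.T@(TT+RT@v[:3]-p[:3])*1000*[1,1,-1]).round(1),'rot err',Ro.from_matrix(R.T@RT@Ff(v)).as_rotvec().round(3),'F plate axes',(R.T@s['wrist_force']).round(1),'M',s['moment'].round(2),'w',round(float(s['gripper_width']),3))
    n=RT.T@R;print('tool vec per mm: in',n[:,2].round(3),'up',n[:,0].round(3),'y',n[:,1].round(3))
E
python3 - <<'E'
from pl3 import *
state();T,RT=tgt(.032);go(T,RT)
E
```

```text
t 14.15 underside ctr in plate (mm, z out) [-4.1 -1.1 70.7] rot err [0.01  0.017 0.002] F plate axes [-2.1 -0.7  2.7] M [ 0.11  0.83 -0.04] w 0.341
tool vec per mm: in [0.349 0.009 0.937] up [ 0.937  0.003 -0.349] y [-0.006  1.    -0.008]
t 14.15 xyz [17.7  1.3 34.6] rv [-0.0096 -0.0175  0.0014]
```

>>> {"api": "move_arm", "payload": {"series": [{"grip":0,"xyz":[6,0.5,12],"angular":[-0.005,-0.009,0.001]},{"grip":0,"xyz":[12,1,24],"angular":[-0.0096,-0.0175,0.0014]},{"grip":0,"xyz":[17.7,1.3,34.6],"angular":[-0.0096,-0.0175,0.0014]},{"grip":0,"xyz":[17.7,1.3,34.6],"angular":[-0.0096,-0.0175,0.0014]},{"grip":0,"xyz":[17.7,1.3,34.6],"angular":[-0.0096,-0.0175,0.0014]},{"grip":0,"xyz":[17.7,1.3,34.6],"angular":[-0.0096,-0.0175,0.0014]}]}}

```text
time_s: 14.75
tcp_pos: [0.5347, -0.0292, 0.1388]
ee_rot: [[0.909, 0.328, 0.258], [0.357, -0.931, -0.077], [0.215, 0.162, -0.963]]
wrist_force: [0.2, -0.3, -3.0]
gripper_width: 0.346
gripper_force: 30.0
```

Run:
```python
from pl3 import *
state();T,RT=tgt(.024);go(T,RT)
s=r.sense();c=cap('wrist','w7');print(s['tcp_pos'])
g=cv2.cvtColor(c[0],cv2.COLOR_RGB2GRAY)
h=proj(c,np.array(s['tcp_pos'])+(V[:3]+Q@Ff(V).T)@np.array(s['ee_rot']).T);print(h[:5].round(1));print(proj(c,studs(P,.02))[:2].round(1),proj(c,studs(P,.013))[:2].round(1))
x,y=h[0].astype(int);print(x,y);print(g[y-34:y+12:2,x-12:x+14:2]);x=int(h[1,0]);print(g[y-34:y+12:2,x-12:x+14:2])
```

```text
t 14.75 underside ctr in plate (mm, z out) [ 0.4  0.6 33. ] rot err [-0.001  0.001  0.   ] F plate axes [-1.6 -0.1  2.6] M [0.18 0.87 0.01] w 0.346
tool vec per mm: in [ 0.364 -0.001  0.932] up [ 0.932  0.004 -0.364] y [-0.004  1.     0.002]
t 14.75 xyz [ 2.9 -0.6  8.5] rv [ 0.0005 -0.0014 -0.0006]
[ 0.53465441 -0.02916836  0.13882168]
[[220.5 159.1]
 [292.1 159.4]
 [170.5 136.8]
 [342.3 137.4]
 [256.4 129.6]]
[[223.1 142.1]
 [287.7 142.3]] [[224.1 137.4]
 [286.8 137.6]]
220 159
[[182 181 181 180 180 180 110 100  99  95  97 154 179]
 [185 184 185 183 183 110  98  95  87  92 101 101 146]
 [188 176 173 185 156  89  90  82  84  79  78  93  86]
 [126 124 124 126 126 127 127 126 127 126 125 127 125]
 [126 125 127 125 125 127 124 125 125 126 125 126 125]
 [125 123 126 123 126 124 125 125 125 126 124 124 128]
 [126 125 125 125 125 127 127 127 126 125 125 124 127]
 [152 153 152 152 152 151 153 152 153 153 152 153 154]
 [152 156 153 155 153 153 151 153 152 153 154 151 152]
 [154 156 154 157 154 151 152 154 152 151 155 152 151]
 [152 152 155 152 152 154 151 154 155 153 155 153 151]
 [153 153 1
[... 1215 characters left out ...]
49 151 152 153 151 151 151 150 150 150]
 [149 151 152 153 149 151 153 151 149 149 151 151 151]
 [151 155 150 150 152 150 151 152 149 150 149 151 153]
 [154 150 150 153 149 116 104 102 129 148 151 152 151]
 [155 152 152 110 107 107 106 109 105  98 133 152 149]
 [152 153 108 107 104 105 103 107 107  86  95 142 149]
 [152 137 105 107 103 105 103 106 104  93  91 132 149]
 [152 119  87 111 106 106 111 113 108  96  92 133 150]
 [149 126  97 115 122 126 122 119 112 100 105 136 149]
 [154 142 114 111 121 125 124 121 113 100 142 148 151]
 [154 153 151 121 120 119 120 119 123 157 151 151 149]
 [153 153 154 160 164 160 155 169 163 154 152 150 151]
 [154 154 152 153 153 161 163 157 151 151 153 152 150]]
```

>>> {"api": "move_arm", "payload": {"series": [{"grip":0,"xyz":[1.5,-0.3,5],"angular":[0,0,0]},{"grip":0,"xyz":[3,-0.6,9],"angular":[0,0,0]},{"grip":0,"xyz":[4.4,-0.6,13],"angular":[0,0,0]},{"grip":0,"xyz":[4.4,-0.6,13],"angular":[0,0,0]}]}}

```text
time_s: 15.2
tcp_pos: [0.5422, -0.0281, 0.1263]
ee_rot: [[0.909, 0.328, 0.257], [0.357, -0.931, -0.077], [0.214, 0.162, -0.963]]
wrist_force: [1.0, -0.2, -3.8]
gripper_width: 0.338
gripper_force: 30.0
```

```bash
python3 -c "
from pl3 import *
state();go(*tgt(.013))"
```

```text
t 15.2 underside ctr in plate (mm, z out) [-0.5  0.1 18.4] rot err [-0.001  0.001  0.   ] F plate axes [-1.4 -0.1  3.6] M [0.21 0.81 0.07] w 0.338
tool vec per mm: in [ 0.364 -0.001  0.931] up [ 0.931  0.005 -0.364] y [-0.004  1.     0.002]
t 15.2 xyz [ 2.4 -0.1  4.8] rv [ 0.0005 -0.0007 -0.0005]
```

>>> {"api": "move_arm", "payload": {"series": [{"grip":0,"xyz":[1.2,0,2],"angular":[0,0,0]},{"grip":0,"xyz":[1.9,0,3.8],"angular":[0,0,0]},{"grip":0,"xyz":[1.9,0,3.8],"angular":[0,0,0]}]}}

```text
time_s: 15.5
tcp_pos: [0.5447, -0.0278, 0.1233]
ee_rot: [[0.909, 0.328, 0.257], [0.357, -0.931, -0.077], [0.214, 0.162, -0.963]]
wrist_force: [-0.1, -0.3, -3.9]
gripper_width: 0.344
gripper_force: 30.0
```

```bash
python3 -c "
from pl3 import *
state()"
```

```text
t 15.5 underside ctr in plate (mm, z out) [-0.1  0.1 14.5] rot err [-0.001  0.001  0.   ] F plate axes [-2.3 -0.4  3.1] M [0.26 0.85 0.04] w 0.344
tool vec per mm: in [ 0.364 -0.001  0.931] up [ 0.931  0.004 -0.364] y [-0.004  1.     0.002]
```

>>> {"api": "move_arm", "payload": {"series": [{"grip":0,"xyz":[0.9,0,2.3],"angular":[0,0,0]},{"grip":0,"xyz":[1.8,0,4.6],"angular":[0,0,0]},{"grip":0,"xyz":[1.8,0,4.6],"angular":[0,0,0]}]}}

```text
time_s: 15.8
tcp_pos: [0.5475, -0.0275, 0.1192]
ee_rot: [[0.909, 0.328, 0.257], [0.357, -0.931, -0.077], [0.214, 0.162, -0.963]]
wrist_force: [0.3, 1.1, -3.5]
gripper_width: 0.346
gripper_force: 30.0
```

```bash
python3 -c "
from pl3 import *
state()"
```

```text
t 15.8 underside ctr in plate (mm, z out) [-0.2  0.1  9.5] rot err [-0.001  0.001  0.   ] F plate axes [-1.3 -1.5  3.1] M [ 0.25  0.79 -0.01] w 0.346
tool vec per mm: in [ 0.364 -0.001  0.931] up [ 0.931  0.004 -0.364] y [-0.004  1.     0.002]
```

>>> {"api": "move_arm", "payload": {"series": [{"grip":0,"xyz":[0.9,0,2.3],"angular":[0,0,0]},{"grip":0,"xyz":[1.8,0,4.6],"angular":[0,0,0]},{"grip":0,"xyz":[1.8,0,4.6],"angular":[0,0,0]}]}}

```text
time_s: 16.1
tcp_pos: [0.5498, -0.0274, 0.1154]
ee_rot: [[0.909, 0.328, 0.257], [0.357, -0.931, -0.078], [0.214, 0.162, -0.963]]
wrist_force: [-2.9, 0.7, -2.1]
gripper_width: 0.344
gripper_force: 30.0
```

```bash
python3 -c "
from pl3 import *
state()"
```

```text
t 16.1 underside ctr in plate (mm, z out) [-0.5  0.1  5. ] rot err [-0.001 -0.     0.   ] F plate axes [-3.  -1.9  0.1] M [ 0.27  1.34 -0.01] w 0.344
tool vec per mm: in [ 0.365 -0.001  0.931] up [ 0.931  0.004 -0.365] y [-0.004  1.     0.002]
```

>>> {"api": "move_arm", "payload": {"series": [{"grip":0,"xyz":[0.3,0,1],"angular":[0,0,0]},{"grip":0,"xyz":[0.5,0,2],"angular":[0,0,0]},{"grip":0,"xyz":[0.5,0,2],"angular":[0,0,0]}]}}

```text
time_s: 16.4
tcp_pos: [0.5498, -0.0273, 0.1145]
ee_rot: [[0.909, 0.327, 0.257], [0.357, -0.931, -0.078], [0.213, 0.162, -0.963]]
wrist_force: [-11.7, 4.4, 9.1]
gripper_width: 0.343
gripper_force: 30.0
```

```bash
python3 -c "
from pl3 import *
state()"
```

```text
t 16.4 underside ctr in plate (mm, z out) [-1.  -0.   4.3] rot err [-0.001 -0.001  0.001] F plate axes [ -2.3  -6.5 -13.9] M [1.   2.94 0.  ] w 0.343
tool vec per mm: in [ 0.365 -0.001  0.931] up [ 0.931  0.004 -0.365] y [-0.004  1.     0.003]
```

>>> {"api": "move_arm", "payload": {"series": [{"grip":0,"xyz":[0.4,0,0.5],"angular":[0,0,0]},{"grip":0,"xyz":[0.8,0,1],"angular":[0,0,0]},{"grip":0,"xyz":[0.8,0,1],"angular":[0,0,0]}]}}

```text
time_s: 16.7
tcp_pos: [0.5498, -0.0274, 0.1144]
ee_rot: [[0.91, 0.327, 0.256], [0.357, -0.931, -0.079], [0.212, 0.163, -0.964]]
wrist_force: [-19.1, 6.5, 17.1]
gripper_width: 0.343
gripper_force: 30.0
```

Run:
```python
from pl3 import *
state();s=r.sense();c=cap('wrist','w8');g=cv2.cvtColor(c[0],cv2.COLOR_RGB2GRAY)
h=proj(c,np.array(s['tcp_pos'])+(V[:3]+Q@Ff(V).T)@np.array(s['ee_rot']).T);print(h.round(1))
for x in(200,256,310): print(x,g[112:172,x])
for x in(220,292): print(x,g[142:176,x])
si=cap('side','s8');tp=cap('top','t8')
print(proj(si,P[:3]),proj(tp,P[:3]))
```

```text
t 16.7 underside ctr in plate (mm, z out) [-1.  -0.   4.2] rot err [-0.002 -0.002  0.   ] F plate axes [ -2.7  -9.6 -24.5] M [ 1.56  4.31 -0.04] w 0.343
tool vec per mm: in [ 0.366 -0.002  0.93 ] up [ 0.93   0.004 -0.366] y [-0.004  1.     0.003]
[[220.5 159.1]
 [292.1 159.4]
 [170.5 136.8]
 [342.3 137.4]
 [256.4 129.6]
 [219.8 151.3]
 [221.1 166.7]]
200 [145 145 147 147 146 146 146 116 144 149 160 172 176 176 178 174 174 160
 141 128 126 129 128 126 126 130 152 152 154 154 154 151 152 152 151 153
 152 152 151 150 152 152 152 152 151 153 152 152 153 153 150 155 152 148
 151 150 151 152 151 151]
256 [ 95 148 150 152 156 154 151 156 157 161 189 202 187 177 160 187 186 185
 157 127 124 126 126 124 124 127 149 150 147 152 149 150 150 151 152 149
 149 152 152 153 151 151 150 149 152 150 152 151 152 150 149 149 151 150
 150 147 147 148 149 149]
310 [102 101 103 101 105 105 102  99 100 100 102  97  97  99  99  99 100 102
 102 126 127 128 126 127 128 127 149 152 154 151 153 152 150 150 151 149
 149 150 150 150 150 149 152 148 147 149 146 147 150 150 148 150 151 150
 148 150 150 147 150 148]
220 [153 150 151 152 152 152 152 151 148  92  85  86  84  85  85  87  90  86
  89  87  85  85  84  83  88  88 101 140 150 149 148 149 145 149]
292 [150 150 152 150 150 153 150 150 145  95  73  80  82  82  82  84  84  84
  85  85  87  86  86  84  82  80  87 110 100 136 134 137 136 135]
[[253.84988654 170.95111641]] [[302.58052859 183.17395688]]
```

Run:
```python
from pl3 import *
s=r.sense();c=load('w8');g=cv2.cvtColor(c[0],cv2.COLOR_RGB2GRAY)
for D in(0,.002,.004,.006):
  q=np.array([(.035-.0015*k,y,-.02+D) for y in(-.022,.022) for k in(0,1)])
  print(D,proj(c,np.array(s['tcp_pos'])+(V[:3]+q@Ff(V).T)@np.array(s['ee_rot']).T).round(1).tolist())
for x0 in(204,278): print(g[146:186:2,x0:x0+32:2])
```

```text
0 [[218.8, 168.0], [219.0, 170.1], [294.0, 168.3], [293.7, 170.4]]
0.002 [[219.1, 166.2], [219.3, 168.3], [293.6, 166.4], [293.4, 168.6]]
0.004 [[219.5, 164.3], [219.7, 166.5], [293.2, 164.6], [293.0, 166.7]]
0.006 [[219.8, 162.6], [220.0, 164.7], [292.9, 162.8], [292.7, 164.9]]
[[149 152 149 150 152 152 150 150 152 152 154 153 154 153 152 154]
 [151 151 151 151 152 151 152 152 152 152 152 154 155 152 153 152]
 [152 148 151 150 151 152 152 150 148 150 155 153 151 153 153 151]
 [153 151 151 150 151 108  78  79  85  79  89 143 153 153 150 151]
 [154 153 151 145  93  76  81  81  84  81  74  73 136 150 153 151]
 [152 151 151 129  78  80  84  86  85  82  72  64  90 146 153 151]
 [151 155 152 121  81  74  83  89  90  81  71  67  85 135 155 154]
 [151 154 152 131  92  75  85  89  89  75  64  71  79 137 152 154]
 [151 152 148 141 121  80  84  92  85  73  62  72 104 145 154 153]
 [150 149 150 150 143 116  87  90  84  69  66  85 130 151 153 152]
 [150 151 149 149 150 156  91  96  88  66 101 105 155 150 151 152]
 [146 148 148 148 151 151 136  95 101 111 109 105 151 149 150 152]
 [153 149 150 14
[... 1161 characters left out ...]
  84  76 148 149 148 150 149]
 [152 151 152 153 160 140  74  82  92  86 120 152 152 149 149 147]
 [155 153 149 150 152 164 169  87  93  95 151 151 147 149 152 146]
 [154 152 142 149 150 152 134 100 108 107 150 141 151 148 143 132]
 [132 141 135 133 136 134 135 134 134 134 142 133 132 131 133 140]
 [132 133 131 132 131 134 135 136 137 134 133 131 133 131 133 131]
 [131 133 132 134 134 134 135 135 132 134 133 132 132 133 132 130]
 [134 134 131 132 135 131 134 133 132 132 129 130 132 133 133 133]
 [136 135 133 135 135 134 135 136 136 131 132 133 132 133 132 132]
 [134 133 133 135 133 132 137 133 133 133 134 132 133 131 132 130]
 [133 134 135 133 133 136 135 137 132 133 132 134 130 131 132 131]]
```

Stud tips show through the holes where they should be for a fully seated flange (rows about 169–170 px, predicted 170). I'll release and back off along the normal.

>>> {"api": "move_arm", "payload": {"series": [{"grip":0,"xyz":[-0.9,0,-2],"angular":[0,0,0]},{"grip":0.8,"xyz":[-0.9,0,-2],"angular":[0,0,0]},{"grip":0.8,"xyz":[-0.9,0,-2],"angular":[0,0,0]},{"grip":0.8,"xyz":[-0.9,0,-2],"angular":[0,0,0]},{"grip":0.8,"xyz":[-0.9,0,-2],"angular":[0,0,0]},{"grip":0.8,"xyz":[-0.9,0,-2],"angular":[0,0,0]},{"grip":0.8,"xyz":[-0.9,0,-2],"angular":[0,0,0]},{"grip":0.8,"xyz":[-5,0,-12],"angular":[0,0,0]},{"grip":0.8,"xyz":[-10,0,-26],"angular":[0,0,0]},{"grip":0.8,"xyz":[-18,0,-46],"angular":[0,0,0]}]}}

```text
time_s: 17.85
tcp_pos: [0.5232, -0.03, 0.1534]
ee_rot: [[0.909, 0.328, 0.256], [0.357, -0.931, -0.078], [0.213, 0.162, -0.964]]
wrist_force: [1.3, 0.1, 0.4]
gripper_width: 0.8
gripper_force: 0.0
```

>>> {"api": "move_arm", "payload": {"series": [{"grip":0.8,"xyz":[-5,0,-20],"angular":[0,0,0]},{"grip":0.8,"xyz":[-12,0,-50],"angular":[0,0,0]},{"grip":0.8,"xyz":[-12,0,-60],"angular":[0,0,0]},{"grip":0.8,"xyz":[-12,0,-60],"angular":[0,0,0]},{"grip":0.8,"xyz":[-12,0,-60],"angular":[0,0,0]}]}}

```text
time_s: 18.35
tcp_pos: [0.4973, -0.0295, 0.2079]
ee_rot: [[0.909, 0.328, 0.257], [0.357, -0.931, -0.077], [0.214, 0.162, -0.963]]
wrist_force: [0.2, -0.5, 0.1]
gripper_width: 0.798
gripper_force: 0.0
```

Run:
```python
from pl3 import *
s=r.sense();print(s['time_s'],s['tcp_pos'],s['wrist_force'],s['gripper_width'])
c=cap('wrist','w9');g=cv2.cvtColor(c[0],cv2.COLOR_RGB2GRAY)
# face assumed ~4mm out from P (contact height); flange-frame points
R=toolR(P);q=np.array([(.05,-.05),(.05,.05),(-.05,-.05),(-.05,.05)])
for off in(0,.0045):
  C=P[:3]-R[:,2]*off
  print(off,'top-face corners',proj(c,C+np.c_[q,np.full(4,-.01)]@R.T).round(1).tolist(),'hub top',proj(c,C-R[:,2]*.06).round(1))
m=proj(c,P[:3]-R@[-.05,0,.0145])[0].astype(int);print(m,g[m[1]-15:m[1]+15,m[0]-40])
l=proj(c,P[:3]+R@[0.03,-.05,-.0145])[0].astype(int);l2=proj(c,P[:3]+R@[0.03,.05,-.0145])[0].astype(int)
print(l,g[l[1],l[0]-12:l[0]+12],l2,g[l2[1],l2[0]-12:l2[0]+12])
```

```text
18.35 [ 0.49731237 -0.02950116  0.20792607] [ 0.16811269 -0.53494558  0.11579725] 0.7982686678069102
0 top-face corners [[202.3, 92.2], [310.6, 92.6], [212.1, 180.4], [300.0, 180.7]] hub top [[256.3 167.4]]
0.0045 top-face corners [[201.6, 93.8], [311.3, 94.2], [211.6, 182.7], [300.5, 183.0]] hub top [[256.3 170.2]]
[256  94] [149 157 174 153 149 149 153 145 141 147 147 156 169 127 125 128 141 151
 152 151 150 151 150 152 150 153 151 151 150 153]
[203 114] [234 235 235 233 233 234 215 168 174 178 179 183 172 154 155 152 152 153
 153 154 152 152 151 149] [308 115] [147 148 151 152 149 149 149 147 150 150 151 152 170 159 102 103 159 223
 237 240 239 235 235 228]
```

Run:
```python
from pl3 import *
c=load('w9');g=cv2.cvtColor(c[0],cv2.COLOR_RGB2GRAY).astype(int)
R=toolR(P)
print('lower edge',[(x,g[170:200,x].tolist()) for x in(222,290)])
for off in(.0045,):
  C=P[:3]-R[:,2]*off
  print(proj(c,C+np.array([(x,y,-.02) for x in(.035,-.035) for y in(-.022,.022)])@R.T).round(1).tolist(),proj(c,C+np.array([(x,y,-.01) for x in(.035,-.035) for y in(-.022,.022)])@R.T).round(1).tolist())
  for x in(.035,-.035):
    for y in(-.022,.022):
      u=proj(c,C+R@[x,y,-.012])[0].astype(int);w=g[u[1]-11:u[1]+13,u[0]-10:u[0]+11]<110;yy,xx=np.nonzero(w);print(u,'dark rows',u[1]-11+yy.min(),u[1]-11+yy.max(),'cols',u[0]-10+xx.min(),u[0]-10+xx.max())
```

```text
lower edge [(222, [136, 135, 134, 133, 133, 136, 135, 134, 136, 135, 135, 137, 133, 137, 148, 156, 157, 154, 132, 156, 212, 210, 211, 211, 211, 211, 211, 229, 230, 233]), (290, [134, 131, 129, 135, 132, 134, 131, 130, 132, 133, 136, 133, 131, 134, 145, 170, 212, 238, 237, 237, 235, 234, 234, 234, 233, 233, 233, 234, 233, 233])]
[[232.4, 114.0], [280.5, 114.1], [235.5, 176.9], [276.8, 177.0]] [[233.1, 109.8], [279.7, 110.0], [236.0, 171.7], [276.3, 171.8]]
[232 110] dark rows 105 117 cols 227 238
[279 110] dark rows 105 118 cols 274 285
[235 172] dark rows 168 184 cols 231 245
[276 172] dark rows 161 184 cols 266 281
```

```bash
python3 -c "
from station import r
print(r.finish_job())"
```

```text
the job is handed in; nothing more can be done
None
```

The grey oblong flange was put on the four studs, appears fully home by contact and camera checks, and was released; the job is handed in at about 18.4 s, verdict not shown, other flanges and bystanders not re-checked.

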